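Put the setup plates away in the slot rack

TASK

Put the two aluminium setup plates away in the wooden slot rack, each standing on a short end, pushed fully down and let go, in the narrowest slot that will take it. First put away the thick plate that leans in the V-cradle; then lean the thin plate, which lies flat on the table, in the cradle the same way, let go of it there, and take it again by its faces to stand it in its own slot. Leave everything else where it is.

Things in the scene. Friction and masses are not known exactly. Their poses are not given: they have to be found in the camera images.
- rack: Plywood base board of the slot rack, 100 x 250 x 12 mm, fixed; origin at the centre of its underside, x across the row of slots, y along the row, z up. On it is screwed a rigid wooden comb with the slots, 60 mm across (centred on x), its top 56 mm above the table. The comb may sit up to 8 mm to either side along y (see comb_nominal): look, or feel for its end face.
- comb_nominal (a point): Point on the board's top, 12 mm above the origin of rack, same axes: the comb's zero if it were centred. The real comb is shifted from here by -8 to +8 mm along y; no pose shows it; it cannot move. From the comb's own zero its end faces are at y = -93.5 and +87.5 mm.
- slot_row (a point): Point at the height of the comb's top, 56 mm above the origin of rack, same axes. Four slots, open at the top and both x ends, upright faces, 34 mm deep (floor 22 mm above the table): middles at y = -66, -22, 22, 66 mm from the comb's own (shifted) zero, widths 19, 15, 11, 7 mm in that order.
- cradle: Wooden V-cradle, fixed, on a foot 100 x 70 x 10 mm; origin at the centre of the foot's underside, z up. Its two walls, 36 mm wide along y and 8 mm thick, meet at 90 degrees in a line along y, 30 mm above the origin. The long wall rises at 45 degrees from that line to +x (46 mm along the slope), the short wall at 45 degrees to -x (26 mm along the slope).
- cradle_rest (a point): Point on the long wall's surface of the V-cradle, 40 mm up the slope from the line of the V, in the middle of its width; axes as cradle. A plate lying on the long wall, short end against the short wall, has the centre of its lower face here; it stays there leaning 45 degrees, its upper 34 mm sticking out beyond the wall, free on both faces.
- thick_plate: Aluminium setup plate 80 x 50 x 13 mm, 140 g (more or less); origin at the centre of one large face, x along the 80 mm, y along the 50 mm, z through the thickness (the plate lies on the +z side). At the start it leans in the V-cradle, its x pointing up the long wall.
- thick_plate_mid (a point): Middle of the 13 mm plate; axes as the plate.
- thin_plate: Aluminium setup plate 80 x 50 x 9 mm, 95 g (more or less); origin at the centre of one large face, x along the 80 mm, y along the 50 mm, z through the thickness (the plate lies on the +z side). At the start it lies flat on the table, z up.
- thin_plate_mid (a point): Middle of the 9 mm plate; axes as the plate.
- offcut: Bystander: dark wood offcut 56 x 34 x 18 mm lying near the thin plate; origin at the centre of its underside.
- star_knob: Bystander: black five-armed clamp knob, 48 mm across, 28 mm high; origin at the centre of its underside.
- hold_down: Bystander: steel hold-down clamp 136 x 36 mm, 56 mm high, long side along its x; origin at the centre of its underside.
- tub: Bystander: white plastic tub, 90 mm across, 100 mm high; origin at the centre of its underside.
- spanner: Bystander: steel spanner 170 mm long, along its x.
- brush: Bystander: brush 180 mm long, along its x.
- handscrew: Bystander: wooden handscrew clamp with two 160 mm jaws, 34 mm high; origin at the centre of its underside.

How it is judged:
By the outcome, as a careful person would: the job done as asked, in the order asked, and still so for the second after the job is handed in, with the robot touching nothing.
It also fails if it takes over 72 s, if anything falls off the work surface, if the arm or the gripper's body presses on something with over 40 N, if the wrist force passes 120 N, or if a joint passes its speed limit or range.

ROBOT

A 6-joint arm with a two-finger parallel gripper is mounted at the origin on the work surface. World frame = base frame: x ahead of the robot, y to its left, z up, the work surface at z = 0. Lengths are in mm, angles in rad, forces in N, time in s.
With the tool pointing down it reaches from about 275 to 1000 mm from the base axis. Payload 8.4 kg.
Tool frame: the origin (TCP) lies on the centre line of the jaws, within the pads' length; the fingertips stand 22 mm ahead of it and the grasp point (between the pads) lies 3 mm ahead of it; z points along the fingers, x is the direction in which the jaws open and shut, and the axes are right-handed (so a half turn about z gives the same grasp; the last joint's range is limited). The gripper opens to 85 mm and grips with 20 to 120 N. Pads are 22 mm wide; open, the fingers measure 114 mm over their backs; the gripper's body (76 mm by 85 mm) begins 54 mm behind the grasp point. The pads swing forward as they close: fully open they stand 13 mm farther back than shut.
Start: joints at [-1.316, 0.353, 1.633, -0, 1.155, -0.002], TCP at [158.74, -604.508, 253.281] pointing down, gripper open.
Joint ranges: [-2.63, 2.63], [-0.92, 2.1], [0.06, 2.66], [-1.3, 4.44], [0, 2.69], [-3.02, 3.02]. Speed limits (rad/s): [2.22, 2.22, 2.79, 3.14, 3.14, 3.14].

INTERFACE

Orientations are given as [roll, pitch, yaw] about the fixed x, y, z axes, in that order (R = Rz(yaw) Ry(pitch) Rx(roll)).
In Python, from rig import status, viewer, job gives the robot as it stands.
- The arm moves only by the tool send_rows, never from a script. Its argument "plan" is a list of rows, each a list of 3 entries, a list of its own where there are three numbers: the shift along the tool's x, y, z in m, then the turn, a rotation vector about the tool's x, y, z in rad, then the opening, from -1 (shut) to 1 (fully open). In form: [[[x, y, z], [rx, ry, rz], jaw], ...]. A call has exactly 5 rows; each row is the pose to reach, as a shift and turn from the pose measured when the call began, along the tool's axes at that moment; what a row does not reach only later rows make up. A row lasts 1/12 s, in which the tool goes at most 41.7 mm and 7.16 degrees, less where a joint would pass 70% of its speed; a pose out of reach is approached as far as the arm can. A call with a gripper value outside its range is refused whole. The fingers move at their own pace and stop on an object; "squeeze" is the grip in N (left out, the last holds). Time passes only in rows, so rows that repeat a pose let the fingers close, or fill a call up. It gives the time, the measured TCP pose, the force and the opening at its end, in the units of the state.
- status.sense(): the state, without advancing time (a new reading comes with each control period).
- viewer.grab_frame(name): name is "side" or "top"; returns the picture (384x512x3 uint8, red, green, blue); there is no depth.
- viewer.camera_params(name): a dict with "intrinsics" (3x3 intrinsics, pixels), "dist_coeffs" ([k1, k2, p1, p2, k3] as OpenCV has them; the pictures are not rectified), "xyz" and "orientation" of the camera in the world. Camera axes: x right, y down, z forward; pixel columns grow to the right and rows downward; lengths in mm; the calibration is good to about 2 mm. A picture is of the moment at which its call begins. camera_params takes no time and is no camera call.
- job.sign_off(): hands the job in, once; it reports no verdict.
Trained networks look in the newest picture that a camera, given by its name, has taken for a name from the list of things; names that differ only in an ending like _2 or _b are one class to them, and where a whole thing is asked for, a point or a joint stands for the part that bears it (a point fixed in the world has none). Each returns a list of dicts, best first, with "p" (0 to 1); they miss things now and then, are a little off and sometimes report something else, mostly with a low value. They report only what shows in the picture. A call takes as long as a camera call.
- viewer.cut_out(label, camera): "mask" (384x512 bool, what is visible of it) and "extent" ([left, top, width, height] in pixels, round what is visible of it).
The state is a dict: "clock": time; "qpos": joint angles; "qvel": joint speeds; "joint_efforts": joint torques, N m; "eef_pos": TCP position; "tcp_rot": TCP orientation; "contact_force": force on the tool from outside, world axes, zero at the start; "wrist_torque": the same for the moment, N m; "opening": opening from 0.0 (shut) to 1.0 (fully open).
Only numpy, scipy, OpenCV 4.12 (cv2) and the standard library are available. Lean on these libraries where they do the work, as an engineer would, in place of code of your own. Each camera call takes 0.05 s, during which the arm holds its last target.

## Working session

There is one attempt and no reset: what is moved stays moved. The work goes in short steps, Python scripts to look and compute and a tool call to move; the robot and the scene stay as the last step left them, time stands still between calls to the robot, and variables do not carry over. Pictures are saved under pics/ and viewed, and the job is handed in when it is done.

Besides the shell and the picture viewer there is one more tool, called after "Call:" as name(argument=value, ...) on one line, values as JSON. send_rows: Moves the arm, as the interface text tells. Its arguments: {"type":"object","properties":{"plan":{"type":"array"},"squeeze":{"type":"number"}},"required":["plan"]}

```bash
ls; mkdir -p pics; python3 - <<'E'
from rig import status, viewer, job
import cv2
print(status.sense())
for n in("side","top"):
    im=viewer.grab_frame(n); cv2.imwrite(f"pics/{n}0.png",im[:,:,::-1]); print(viewer.camera_params(n))
E
```

```text
pics
{'clock': 0.0, 'qpos': array([-1.31639653e+00,  3.53684347e-01,  1.63414246e+00,  9.38190822e-06,
        1.15519329e+00, -2.42810664e-03]), 'qvel': array([ 0.00244554,  0.00029248,  0.00101842, -0.00291376,  0.00063533,
        0.00034996]), 'joint_efforts': array([-3.29085546e-03, -6.05262423e+01, -3.42065084e+01,  3.66061920e-05,
        9.29304137e-03,  4.83028188e-06]), 'eef_pos': array([ 158.63110158, -604.06887272,  252.53548906]), 'tcp_rot': array([-3.14158061e+00,  1.42741155e-03, -1.31397221e+00]), 'contact_force': array([0.41564221, 0.08622714, 0.32462747]), 'wrist_torque': array([0.0253916 , 0.01412066, 0.06426944]), 'opening': 0.9988949483503108}
{'intrinsics': array([[436.55909368,   0.        , 261.02028606],
       [  0.        , 436.55909368, 196.13140886],
       [  0.        ,   0.        ,   1.        ]]), 'dist_coeffs': array([-0.02836405,  0.        ,  0.        ,  0.        ,  0.        ]), 'xyz': array([ 352.45657098, -937.64608761, 1063.41674583]), 'orientation': array([-2.36067372,  0.00472201, -0.25837244])}
{'intrinsics': array([[469.50060958,   0.        , 257.36933179],
       [  0.        , 469.50060958, 188.77106961],
       [  0.        ,   0.        ,   1.        ]]), 'dist_coeffs': array([-0.09580325,  0.        ,  0.        ,  0.        ,  0.        ]), 'xyz': array([ 468.93732406,  -14.12338024, 1650.64358973]), 'orientation': array([-3.07541621, -0.00349204, -1.57148176])}
```

View pics/side0.png

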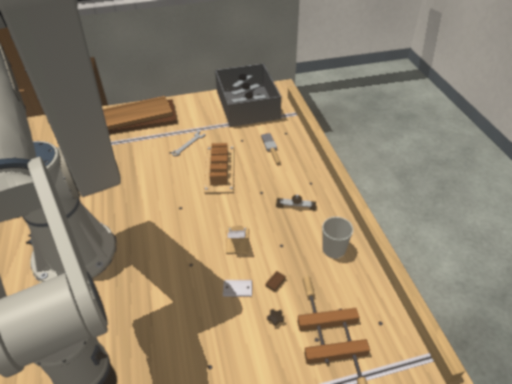

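View pics/top0.png

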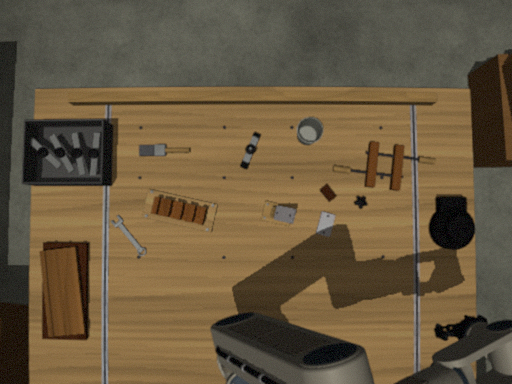

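```bash
cat > h.py <<'E'
import numpy as np, cv2
from scipy.spatial.transform import Rotation as R
from rig import status, viewer, job
def cam(n):
    p=viewer.camera_params(n); Rc=R.from_euler('xyz',p['orientation']).as_matrix()
    return p['intrinsics'],p['dist_coeffs'],np.array(p['xyz']),Rc
def proj(n,P):
    K,d,t,Rc=cam(n); P=np.asarray(P,float).reshape(-1,3)
    return cv2.projectPoints(P,cv2.Rodrigues(Rc.T)[0],-Rc.T@t,K,d)[0].reshape(-1,2)
def ray(n,uv,z):
    K,d,t,Rc=cam(n)
    q=cv2.undistortPoints(np.asarray(uv,float).reshape(-1,1,2),K,d).reshape(-1,2)
    D=np.c_[q,np.ones(len(q))]@Rc.T
    return t+D*((z-t[2])/D[:,2])[:,None]
E
python3 - <<'E'
from h import *
import pickle
out={}
for n in("side","top"):
    im=viewer.grab_frame(n)
    out[n]=im
    for l in("rack","cradle","thick_plate","thin_plate","offcut","star_knob","hold_down","tub"):
        r=viewer.cut_out(l,n)
        for e in r[:2]:
            m=e['mask']; v,u=np.nonzero(m); c=[u.mean(),v.mean()] if len(u) else None
            print(n,l,round(e['p'],2),e['extent'],m.sum(),np.round(c,1),np.round(ray(n,c,10)[0],0))
        if r: out[n,l]=r[0]['mask']
pickle.dump(out,open('m.pkl','wb'))
for n,(x0,y0,x1,y1) in {'top':(135,170,345,250),'side':(190,130,300,310)}.items():
    im=out[n][y0:y1,x0:x1,::-1]; f=min(800/(x1-x0),600/(y1-y0)); f=int(f*10)/10
    cv2.imwrite(f"pics/{n}z.png",cv2.resize(im,None,fx=f,fy=f,interpolation=cv2.INTER_CUBIC)); print(n,f)
E
```

```text
side rack 0.94 [203.1, 148.1, 28.6, 45.6] 439 [223.5 177.8] [509. 196.  10.]
side cradle 0.7 [223.5, 228.3, 27.1, 25.2] 502 [237.6 241.8] [ 494. -100.   10.]
side thick_plate 0.59 [292.6, 277.1, 80.2, 106.5] 2553 [331.7 334.4] [ 662. -462.   10.]
side thick_plate 0.58 [228.7, 231.5, 17.6, 5.9] 87 [237.5 234. ] [501. -69.  10.]
side thin_plate 0.61 [223.9, 279.8, 29.2, 16.9] 413 [237.2 287.5] [ 457. -260.   10.]
side offcut 0.69 [266.4, 272.1, 16.8, 19.7] 230 [275.3 281.3] [ 566. -268.   10.]
side star_knob 0.59 [269.1, 309.5, 13.1, 16.9] 201 [274.9 316.9] [ 534. -376.   10.]
side hold_down 0.73 [201.8, 146.2, 34.0, 51.3] 584 [220.8 178.1] [500. 197.  10.]
side hold_down 0.68 [274.1, 194.2, 43.3, 14.7] 315 [294.5 202.5] [715.  15.  10.]
side tub 0.77 [322.3, 214.6, 31.0, 45.4] 1030 [335.2 236.8] [ 792. -159.   10.]
top rack 0.9 [140.1, 191.3, 78.9, 39.9] 1047 [180.4 210.1] [503. 249.  10.]
top cradle 0.52 [257.0, 203.9, 31.3, 21.3] 302 [271.  213.2] [492. -68.  10.]
top cradle 0.49 [242.9, 130.0, 13.6, 38.4] 243 [249.6 150.7] [712.   7.  10.]
top thick_plate 0.74 [273.2, 201.7, 23.5, 20.0] 299 [284.9 214.3] [ 488. -116.   10.]
top thin_plate 0.81 [317.3, 213.8, 14.4, 24.0] 332 [325.6 223.5] [ 456. -258.   10.]
top offcut 0.44 [320.1, 185.2, 15.7, 17.3] 161 [327.9 192.2] [ 565. -268.   10.]
top offcut 0.19 [330.9, 143.3, 107.4, 46.1] 1456 [382.9 165.6] [ 660. -465.   10.]
top star_knob 0.67 [355.9, 193.6, 8.7, 14.6] 86 [360.5 201.3] [ 533. -382.   10.]
top hold_down 0.81 [243.8, 130.8, 15.2, 36.7] 255 [249.4 150.8] [712.   8.  10.]
top hold_down 0.61 [143.4, 188.6, 75.9, 41.9] 937 [178.5 210.1] [503. 256.  10.]
top tub 0.58 [297.2, 118.0, 27.2, 28.0] 560 [308.9 130.5] [ 785. -203.   10.]
top 3.8
side 3.3
```

```bash
python3 -c "
from h import *
print(status.sense()['clock'])"
```

```text
1.0
```

View pics/topz.png

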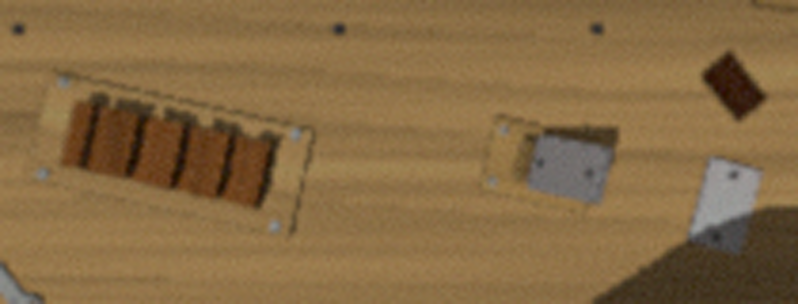

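View pics/sidez.png

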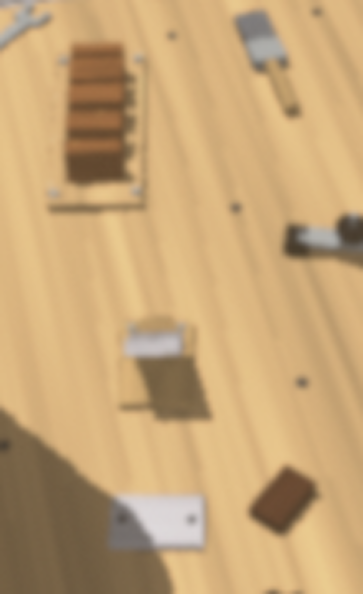

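```bash
cat > warp.py <<'E'
from h import *
def warp(n,im,z,x0,y0,yaw,hx,hy,s):
    # local frame u along y(horizontal), v along x ; returns image
    U,V=np.meshgrid(np.arange(-hy,hy,1/s),np.arange(hx,-hx,-1/s))
    c,si=np.cos(yaw),np.sin(yaw)
    X=x0+c*V-si*U; Y=y0+si*V+c*U
    p=proj(n,np.c_[X.ravel(),Y.ravel(),np.full(X.size,z)]).astype(np.float32)
    return cv2.remap(im,p[:,0].reshape(X.shape),p[:,1].reshape(X.shape),cv2.INTER_CUBIC)
E
python3 - <<'E'
from warp import *
import pickle
fr={n:[viewer.grab_frame(n).astype(np.float32) for _ in range(5)] for n in("side","top")}
A={n:np.mean(v,0) for n,v in fr.items()}
print(np.std([f[200,300] for f in fr['top']],0))
pickle.dump(A,open('A.pkl','wb'))
for z in(12,56):
    T=[warp(n,A[n],z,503,250,-0.24,75,150,2.6) for n in A]
    cv2.imwrite(f"pics/w{z}.png",np.clip(np.vstack(T),0,255)[:,:,::-1])
E
```

```text
[1.4142135 2.4819348 2.7129319][ WARN:0@15.105] global loadsave.cpp:1063 imwrite_ Unsupported depth image for selected encoder is fallbacked to CV_8U.
```

View pics/w12.png

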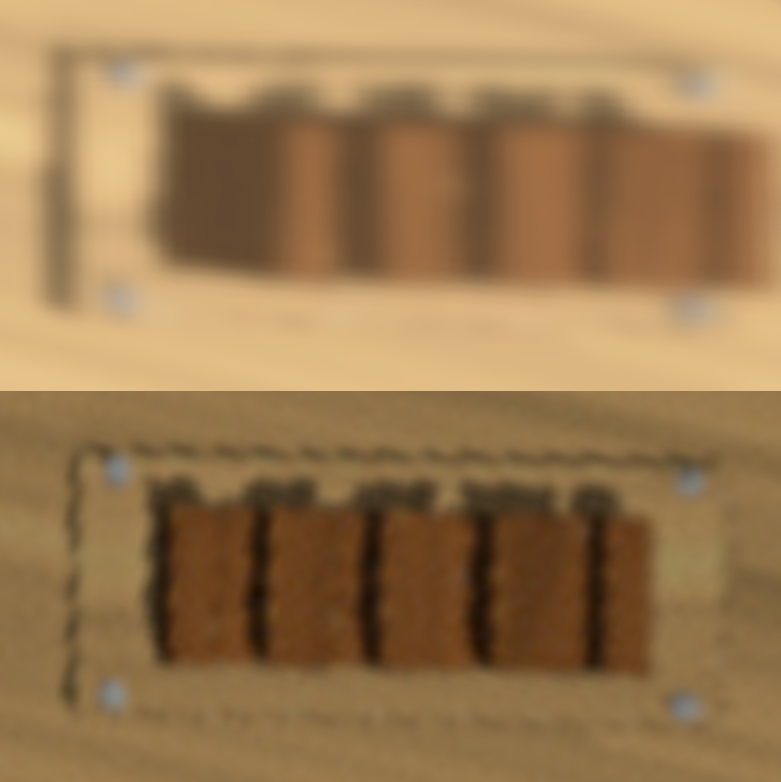

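View pics/w56.png

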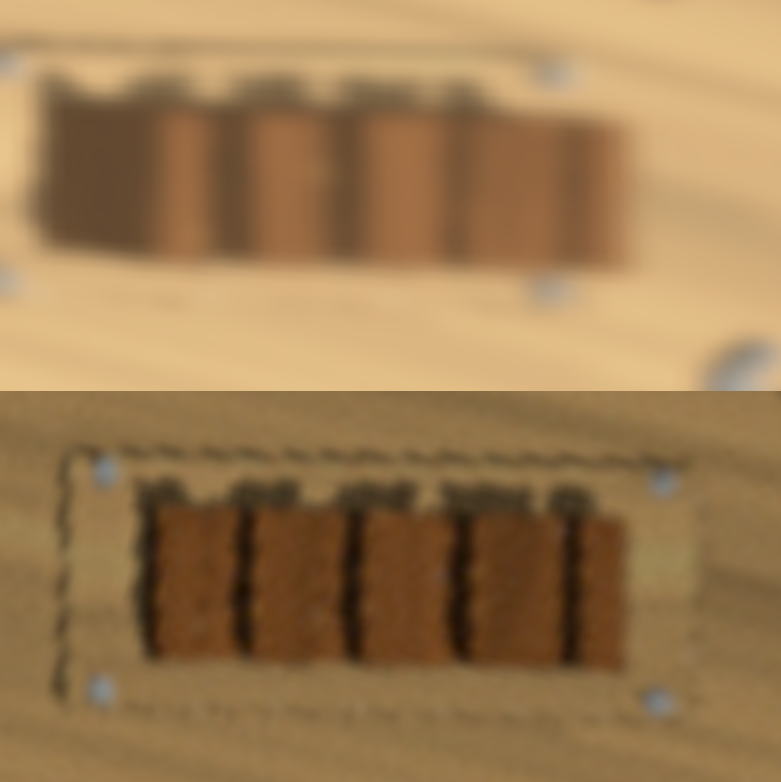

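```bash
python3 - <<'E'
from warp import *
import pickle
A=pickle.load(open('A.pkl','rb'))
yaw=-0.22;s=4
E0=np.array([-93.5,-56.5,-14.5,27.5,69.5])
for n in A:
    g=A[n]; W=warp(n,g[:,:,:],56,503,250,yaw,60,130,s)[:,:,0]
    cv2.imwrite(f"pics/r{n}.png",np.clip(W,0,255).astype(np.uint8))
    U=np.arange(W.shape[1])/s-130
    for a,b in((-22,-8),(-7,7),(8,22)):
        rows=slice(int((60-b)*s),int((60-a)*s))
        p=W[rows].mean(0); p=cv2.GaussianBlur(p.reshape(1,-1),(0,0),s*1.5).ravel()
        d=np.gradient(p)
        res=[]
        for e in E0+4:
            m=np.abs(U-e)<9; i=np.nonzero(m)[0]; k=i[np.argmax(d[i])]; res.append(round(U[k]-e+4,2))
        m=np.abs(U-91.5)<9;i=np.nonzero(m)[0]; k=i[np.argmax(np.abs(d[i]))]
        print(n,a,b,res,'end',round(U[k]-87.5,2))
    # x edges of comb
    cols=[(-40,-10),(25,55)] 
    V=60-np.arange(W.shape[0])/s
    for a,b in((-50,-22),(-8,18),(34,62)):
        p=W[:,int((130+a)*s):int((130+b)*s)].mean(1); p=cv2.GaussianBlur(p.reshape(1,-1),(0,0),s*1.5).ravel(); d=np.gradient(p)
        o=[]
        for e in(30,-30):
            i=np.nonzero(np.abs(V-e)<12)[0]; o.append(round(V[i[np.argmax(np.abs(d[i]))]],2))
        print(n,'x edges',o)
E
```

```text
side -22 -8 [np.float64(3.5), np.float64(6.25), np.float64(7.0), np.float64(3.25), np.float64(12.75)] end -3.5
side -7 7 [np.float64(6.75), np.float64(5.5), np.float64(6.5), np.float64(3.5), np.float64(12.75)] end -4.5
side 8 22 [np.float64(6.25), np.float64(4.75), np.float64(6.0), np.float64(4.25), np.float64(12.75)] end -4.75
side x edges [np.float64(41.75), np.float64(-28.0)]
side x edges [np.float64(41.75), np.float64(-28.75)]
side x edges [np.float64(34.5), np.float64(-28.0)]
top -22 -8 [np.float64(4.25), np.float64(3.75), np.float64(4.0), np.float64(3.5), np.float64(4.0)] end 4.0
top -7 7 [np.float64(4.0), np.float64(3.5), np.float64(3.5), np.float64(3.25), np.float64(4.0)] end 3.75
top 8 22 [np.float64(4.25), np.float64(4.0), np.float64(3.75), np.float64(3.75), np.float64(3.75)] end 3.75
top x edges [np.float64(39.75), np.float64(-31.25)]
top x edges [np.float64(39.75), np.float64(-32.0)]
top x edges [np.float64(39.25), np.float64(-31.25)]
```

View pics/rtop.png

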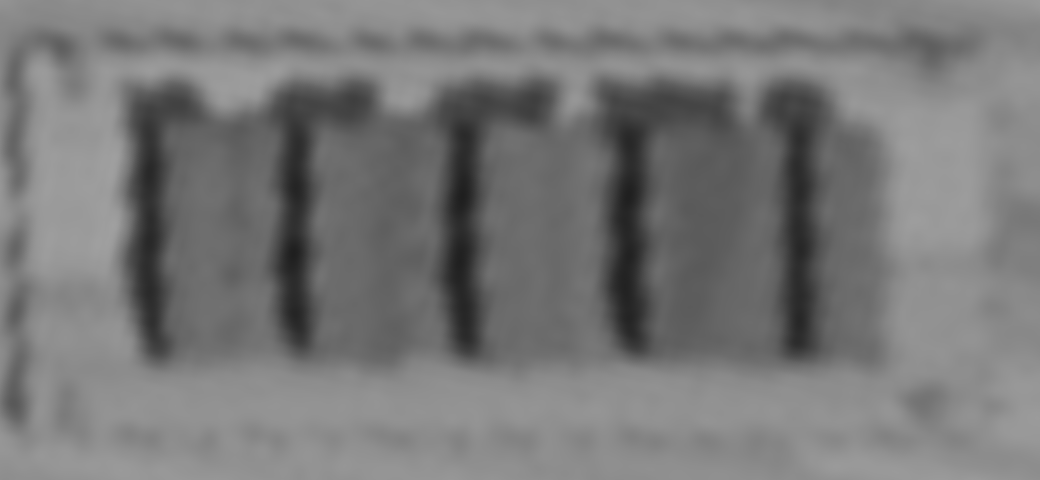

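```bash
python3 - <<'E'
from warp import *
import pickle
A=pickle.load(open('A.pkl','rb'))
T=[]
for n,b in(('top',(235,190,345,250)),('side',(205,215,300,305))):
    x0,y0,x1,y1=b
    im=A[n][y0:y1,x0:x1]; im=cv2.resize(im,None,fx=7 if n=='top' else 6.5,fy=7 if n=='top' else 6.5,interpolation=cv2.INTER_CUBIC)
    cv2.imwrite(f"pics/cr{n}.png",np.clip(im*(1.3 if n=='top' else 1),0,255)[:,:,::-1].astype(np.uint8))
E
```

```text
(no output)
```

View pics/crtop.png

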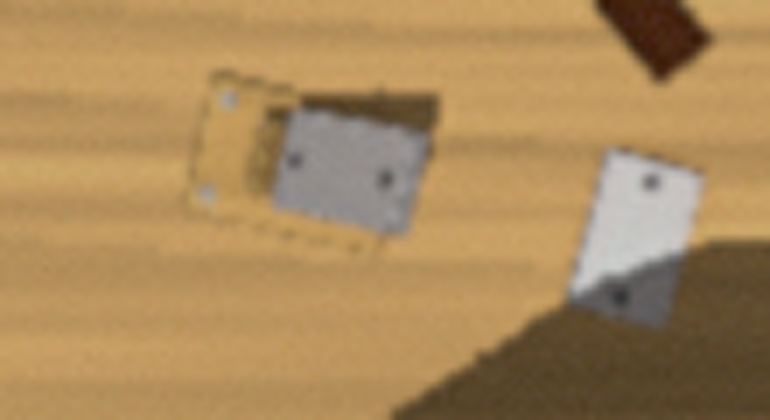

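View pics/crside.png

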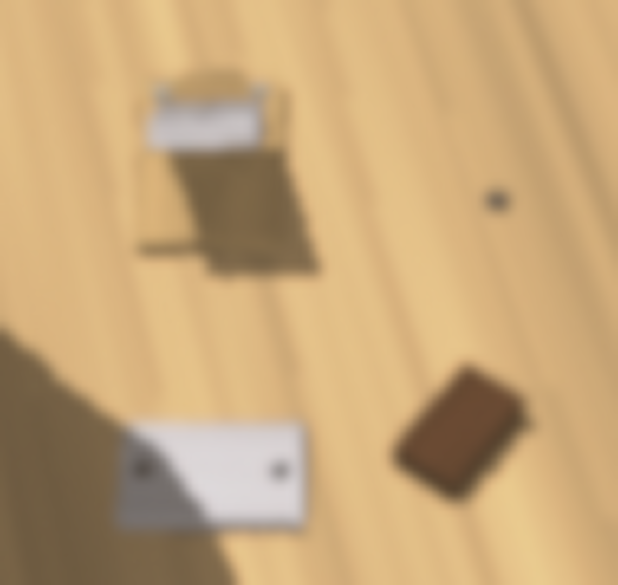

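```bash
python3 - <<'E'
from h import *
from scipy.optimize import least_squares
ct=lambda p:np.array([235,190])+(np.array(p)+.5)/7-.5
cs=lambda p:np.array([205,215])+(np.array(p)+.5)/6.5-.5
def pl(P,x,y,c): 
    P=np.asarray(P,float);return np.c_[x+np.cos(c)*P[:,0]-np.sin(c)*P[:,1],y+np.sin(c)*P[:,0]+np.cos(c)*P[:,1],P[:,2]]
r=np.sqrt(.5)
def plate(s,w,n): # up slope s from V, width w, normal n
    return [r*s-r*n,w,30+r*s+r*n]
# cradle x ~ -y world (c~-pi/2), cradle y ~ +x world
up=[plate(0,25,13),plate(80,25,13),plate(80,-25,13),plate(0,-25,13)]
foot=[[-50,35,10],[-50,-35,10],[50,-35,10]]
upt=ct([(292,108),(432,130),(405,236),(275,207)]); ft=ct([(213,73),(190,207),(380,250)])
sf=[plate(80,-25,0),plate(80,25,0)]; sft=cs([(148,150),(262,150)])
def show(nm,f,x0):
    s=least_squares(f,x0); print(nm,np.round(s.x,3)); print(np.round(s.fun,1))
show('plate top',lambda q:(proj('top',pl(up,*q))-upt).ravel(),[493,-90,-1.75])
show('foot top',lambda q:(proj('top',pl(foot,*q))-ft).ravel(),[493,-90,-1.75])
show('both',lambda q:np.r_[(proj('top',pl(up,*q))-upt).ravel(),(proj('top',pl(foot,*q))-ft).ravel()],[493,-90,-1.75])
show('all',lambda q:np.r_[(proj('top',pl(up,*q))-upt).ravel(),(proj('top',pl(foot,*q))-ft).ravel(),(proj('side',pl(sf,*q))-sft).ravel()],[493,-90,-1.75])
th=[[40,25,9],[40,-25,9],[-40,-25,9],[-40,25,9]]
# top: order UL,UR,LR,LL ; long axis up in image = +x world-ish; left=+y
tt=ct([(608,150),(705,172),(665,328),(570,300)])
show('thin top',lambda q:(proj('top',pl(th,*q))-tt).ravel(),[456,-258,-.2])
ts=cs([(125,425),(305,425),(302,520),(118,525)])
th2=[[-40,25,9],[40,25,9],[40,-25,9],[-40,-25,9]]
show('thin side',lambda q:(proj('side',pl(th2,*q))-ts).ravel(),[456,-258,-.2])
E
```

```text
plate top [493.09  -92.702  -1.783]
[ 1.2  0.1 -1.3  0.  -0.5 -0.3  0.6  0.2]
foot top [494.591 -89.129  -1.777]
[ 0.2 -0.2 -0.6  0.3  0.4 -0. ]
both [493.666 -91.27   -1.786]
[ 0.8 -0.1 -1.7 -0.1 -1.  -0.5  0.2  0.1  0.9 -0.1 -0.   0.4  0.8  0.3]
all [494.002 -90.893  -1.783]
[ 0.7 -0.2 -1.8 -0.3 -1.1 -0.6  0.1 -0.   0.8 -0.1 -0.1  0.3  0.8  0.2
 -0.1  0.8 -0.3  0.1]
thin top [ 4.55924e+02 -2.58450e+02 -2.58000e-01]
[ 0.1 -0.4 -0.   0.1  0.1 -0.  -0.1  0.3]
thin side [ 4.57380e+02 -2.58904e+02 -2.52000e-01]
[-0.2  0.   0.  -0.2  0.3  0.3 -0.1 -0.2]
```

```bash
cat > cr.py <<'E'
from h import *
from scipy.optimize import least_squares
r=np.sqrt(.5)
def pl(P,x,y,c): 
    P=np.asarray(P,float);return np.c_[x+np.cos(c)*P[:,0]-np.sin(c)*P[:,1],y+np.sin(c)*P[:,0]+np.cos(c)*P[:,1],P[:,2]]
def plate(s,w,n): return [r*s-r*n,w,30+r*s+r*n]
E
python3 - <<'E'
from cr import *
ct=lambda p:np.array([235,190])+(np.array(p)+.5)/7-.5
cs=lambda p:np.array([205,215])+(np.array(p)+.5)/6.5-.5
up=[plate(0,25,13),plate(80,25,0),plate(80,-25,0),plate(0,-25,13)]
foot=[[-50,35,10],[-50,-35,10],[50,-35,10]]
upt=ct([(292,108),(432,130),(405,236),(275,207)]); ft=ct([(213,73),(190,207),(380,250)])
sf=[plate(80,-25,0),plate(80,25,0)]; sft=cs([(148,150),(262,150)])
def show(nm,f,x0):
    s=least_squares(f,x0); print(nm,np.round(s.x,3)); print(np.round(s.fun,1))
show('plate top',lambda q:(proj('top',pl(up,*q))-upt).ravel(),[493,-90,-1.75])
show('both',lambda q:np.r_[(proj('top',pl(up,*q))-upt).ravel(),(proj('top',pl(foot,*q))-ft).ravel()],[493,-90,-1.75])
show('all',lambda q:np.r_[(proj('top',pl(up,*q))-upt).ravel(),(proj('top',pl(foot,*q))-ft).ravel(),(proj('side',pl(sf,*q))-sft).ravel()],[493,-90,-1.75])
E
```

```text
plate top [494.067 -88.435  -1.78 ]
[-0.  -0.2 -0.1  0.3  0.7 -0.1 -0.6 -0. ]
both [494.253 -88.732  -1.78 ]
[ 0.1 -0.2 -0.   0.3  0.8 -0.2 -0.5 -0.1  0.1 -0.2 -0.7  0.3  0.2  0.1]
all [494.417 -88.852  -1.78 ]
[ 0.1 -0.3  0.   0.2  0.8 -0.2 -0.5 -0.1  0.2 -0.2 -0.7  0.3  0.2  0.
 -0.1  0.3 -0.3 -0.4]
```

```bash
cat >> h.py <<'E'
def cur():
    s=status.sense(); return np.array(s['eef_pos']),R.from_euler('xyz',s['tcp_rot']),s
def mk(z,x):
    z=np.array(z,float);z/=np.linalg.norm(z);x=np.array(x,float);x-=z*(x@z);x/=np.linalg.norm(x)
    return R.from_matrix(np.c_[x,np.cross(z,x),z])
def rel(p,Rt):
    p0,R0,s=cur(); d=R0.inv().apply(np.array(p)-p0)/1000; w=(R0.inv()*Rt).as_rotvec()
    print('t',round(s['clock'],2),'q',np.round(s['qpos'],3),'pos',np.round(p0,1),'F',np.round(s['contact_force'],1),'open',round(s['opening'],3))
    print('shift',np.round(d,4).tolist(),'turn',np.round(w,4).tolist(), 'rowsneeded',round(max(np.linalg.norm(d)/.0417,np.linalg.norm(w)/.125),1))
def down(yaw): return mk([0,0,-1],[np.cos(yaw),np.sin(yaw),0])
CR=np.array([494.3,-88.8]); CY=-1.78; cx=np.array([np.cos(CY),np.sin(CY),0]); cy=np.array([-np.sin(CY),np.cos(CY),0]); ez=np.array([0,0,1.])
up=(cx+ez)/2**.5; nn=(-cx+ez)/2**.5
def crp(s,w,n): return np.r_[CR,30]+up*s+cy*w+nn*n
RK=np.array([502.9,254.0]); RY=-0.22; rx=np.array([np.cos(RY),np.sin(RY),0]); ry=np.array([-np.sin(RY),np.cos(RY),0])
def rkp(x,y,z): return np.r_[RK,0]+rx*x+ry*y+ez*z
E
python3 - <<'E'
from h import *
rel([430,-330,280],down(-1.78))
E
```

```text
t 1.5 q [-1.316  0.353  1.633 -0.     1.155 -0.002] pos [ 158.7 -604.5  253.3] F [ 0.5 -0.2  0.3] open 1.002
shift [-0.1966, -0.3321, -0.0267] turn [0.0, 0.0, 0.466] rowsneeded 9.3
```

Call:
send_rows(plan=[[[-0.197, -0.332, -0.027], [0, 0, 0.466], 1], [[-0.197, -0.332, -0.027], [0, 0, 0.466], 1], [[-0.197, -0.332, -0.027], [0, 0, 0.466], 1], [[-0.197, -0.332, -0.027], [0, 0, 0.466], 1], [[-0.197, -0.332, -0.027], [0, 0, 0.466], 1]])

```text
clock: 1.92
eef_pos: [303.5, -457.3, 267.8]
tcp_rot: [-3.141, -0.0, -1.787]
contact_force: [0.5, 0.2, 0.0]
opening: 1.001
```

```bash
python3 - <<'E'
from h import *
rel([430,-330,280],down(-1.78))
print(status.sense())
E
```

```text
t 1.92 q [-0.988  0.22   1.782  0.     1.139  0.799] pos [ 303.5 -457.3  267.8] F [0.5 0.2 0. ] open 1.001
shift [-0.1515, -0.0962, -0.0122] turn [-0.0002, -0.0002, -0.0071] rowsneeded 4.3
{'clock': 1.9167, 'qpos': array([-9.87608282e-01,  2.20417883e-01,  1.78176406e+00,  4.12877721e-05,
        1.13911400e+00,  7.99487436e-01]), 'qvel': array([ 0.88304261, -0.22026181,  0.19877801,  0.00166829,  0.0092594 ,
        0.71952103]), 'joint_efforts': array([ -8.66781861, -50.00500202, -33.33899975,  -0.15714488,
         0.21762413,   0.29766161]), 'eef_pos': array([ 303.51168786, -457.30555485,  267.83324729]), 'tcp_rot': array([-3.14135376e+00, -1.79942346e-04, -1.78711301e+00]), 'contact_force': array([5.31223461e-01, 2.21124454e-01, 2.45387629e-04]), 'wrist_torque': array([-0.03547035, -0.04455833,  0.02069039]), 'opening': 1.0012867755908899}
```

```bash
cat > kin.py <<'E'
from h import *
from scipy.optimize import least_squares
LO=np.array([-2.63,-.92,.06,-1.3,0,-3.02]);HI=np.array([2.63,2.1,2.66,4.44,2.69,3.02])
def fk(q,L=(570,467,181,274)):
    e=lambda a,b:R.from_euler(a,b)
    A=e('z',q[0])*e('y',q[1]); B=A*e('y',q[2]); C=B*e('z',q[3])*e('y',q[4])*e('z',q[5]+np.pi)
    return np.array([0,0,L[2]])+A.apply([0,0,L[0]])+B.apply([0,0,L[1]])+C.apply([0,0,L[3]]),C
def ik(p,Rt,q0):
    f=lambda q:np.r_[(fk(q)[0]-p)/300,(fk(q)[1].inv()*Rt).as_rotvec()]
    s=least_squares(f,np.clip(q0,LO+.01,HI-.01),bounds=(LO,HI)); return np.round(s.x,2),round(s.cost,5)
E
python3 - <<'E'
from kin import *
q=status.sense()['qpos']; print(fk(q)[0])
for sg,nm in((1,'A'),(-1,'B')):
    for s in (72,150): print(nm,s,ik(crp(s,0,6.5),mk(-up,sg*nn),q+[0.4,0,0,-.3,0,0]),ik(crp(s,0,6.5),mk(-up,sg*nn),[ -.5,.2,1.8,.6,1.2,-1.]))
    for z in(94,180): print('rack',nm,ik(rkp(0,-22,z),mk(-ez,sg*ry),[.47,.2,1.8,0,1.1,-.9*sg if sg>0 else 2.2]))
# thin pick, then lean: tool z=-nn
for sg in(1,-1):
    print('thin',ik([456,-258,6],mk(-ez,sg*np.array([np.sin(.255),np.cos(.255),0])),[-.5,.2,1.8,0,1.1,0.]))
    for q4 in(-.6,.6): print('lean',ik(crp(40,0,5),mk(-nn,sg*cy),[-.1,.2,1.8,q4,1.1,0.]),ik(crp(40,0,85),mk(-nn,sg*cy),[-.1,.2,1.8,q4,1.1,0.]))
E
```

```text
[ 302.29295161 -458.18528806  267.94287701]
A 72 (array([-0.63,  0.54,  2.02,  0.8 ,  1.12, -2.55]), np.float64(0.0)) (array([-0.63,  0.54,  2.02,  0.8 ,  1.12, -2.55]), np.float64(0.0))
A 150 (array([-0.72,  0.49,  1.93,  0.71,  1.26, -2.49]), np.float64(0.0)) (array([-0.72,  0.49,  1.93,  0.71,  1.26, -2.49]), np.float64(0.0))
rack A (array([ 0.44,  0.41,  1.97,  0.  ,  0.77, -0.91]), np.float64(0.0))
rack A (array([ 0.44,  0.3 ,  1.89, -0.  ,  0.95, -0.91]), np.float64(0.0))
B 72 (array([-0.63,  0.54,  2.02,  0.8 ,  1.12,  0.59]), np.float64(0.0)) (array([-0.63,  0.54,  2.02,  0.8 ,  1.12,  0.59]), np.float64(0.0))
B 150 (array([-0.72,  0.49,  1.93,  0.71,  1.26,  0.65]), np.float64(0.0)) (array([-0.72,  0.49,  1.93,  0.71,  1.26,  0.65]), np.float64(0.0))
rack B (array([0.44, 0.41, 1.97, 0.  , 0.77, 2.23]), np.float64(0.0))
rack B (array([0.44, 0.3 , 1.89, 0.  , 0.95, 2.23]), np.float64(0.0))
thin (array([-0.51,  0.51,  2.08, -0.  ,  0.55, -1.83]), np.float64(0.0))
lean (array([ 0.14,  0.57,  2.06, -0.87,  1.05,  1.01]), np.float64(0.0)) (array([ 0.24,  0.5 ,  1.99, -0.76,  1.19,  0.94]), np.float64(0.0))
lean (array([ 0.14,  0.57,  2.06, -0.87,  1.05,  1.01]), np.float64(0.0)) (array([ 0.24,  0.5 ,  1.99, -0.76,  1.19,  0.94]), np.float64(0.0))
thin (array([-0.51,  0.51,  2.08,  0.  ,  0.55,  1.31]), np.float64(0.0))
lean (array([ 0.14,  0.57,  2.06, -0.87,  1.05, -2.13]), np.float64(0.0)) (array([ 0.24,  0.5 ,  1.99, -0.76,  1.19, -2.21]), np.float64(0.0))
lean (array([-0.34,  0.37,  2.39,  1.23,  0.  ,  1.62]), np.float64(0.35366)) (array([-0.24,  0.28,  2.41,  1.21,  0.  ,  1.71]), np.float64(0.41913))
```

```bash
python3 - <<'E'
from h import *
rel(crp(150,0,6.5),mk(-up,-nn)); print(crp(150,0,6.5))
E
```

```text
t 1.92 q [-0.988  0.22   1.782  0.     1.139  0.799] pos [ 303.5 -457.3  267.8] F [0.5 0.2 0. ] open 1.001
shift [-0.2994, -0.1079, 0.1271] turn [-0.003, -0.7856, -0.0067] rowsneeded 8.2
[ 473.22664551 -188.05743665  140.66221126]
```

Call:
send_rows(plan=[[[-0.2994, -0.1079, 0.127], [0, -0.7856, -0.007], 0.5], [[-0.2994, -0.1079, 0.127], [0, -0.7856, -0.007], 0.5], [[-0.2994, -0.1079, 0.127], [0, -0.7856, -0.007], 0.5], [[-0.2994, -0.1079, 0.127], [0, -0.7856, -0.007], 0.5], [[-0.2994, -0.1079, 0.127], [0, -0.7856, -0.007], 0.5]])

```text
clock: 2.33
eef_pos: [407.4, -294.1, 191.4]
tcp_rot: [-3.136, 0.629, -1.778]
contact_force: [-0.2, -1.2, -1.2]
opening: 0.752
```

```bash
python3 - <<'E'
from h import *
rel(crp(150,0,6.5),mk(-up,-nn)); print(crp(150,0,6.5))
E
```

```text
t 2.33 q [-0.919  0.459  1.781  0.476  1.366  0.65 ] pos [ 407.4 -294.1  191.4] F [-0.2 -1.2 -1.2] open 0.752
shift [-0.065, -0.042, 0.1103] turn [-0.004, -0.1564, 0.0023] rowsneeded 3.2
[ 473.22664551 -188.05743665  140.66221126]
```

Call:
send_rows(plan=[[[-0.065, -0.042, 0.1103], [-0.004, -0.1564, 0.0023], 0.5], [[-0.065, -0.042, 0.1103], [-0.004, -0.1564, 0.0023], 0.5], [[-0.065, -0.042, 0.1103], [-0.004, -0.1564, 0.0023], 0.5], [[-0.065, -0.042, 0.1103], [-0.004, -0.1564, 0.0023], 0.5], [[-0.065, -0.042, 0.1103], [-0.004, -0.1564, 0.0023], 0.5]])

```text
clock: 2.75
eef_pos: [473.3, -185.4, 139.3]
tcp_rot: [3.138, 0.787, -1.779]
contact_force: [-0.2, 1.2, 0.8]
opening: 0.749
```

```bash
python3 - <<'E'
from h import *
rel(crp(73,0,6.5),mk(-up,-nn))
for n,(x0,y0,x1,y1) in {'top':(220,150,360,250),'side':(150,200,300,310)}.items():
    im=viewer.grab_frame(n)[y0:y1,x0:x1,::-1]; cv2.imwrite(f"pics/g1{n}.png",cv2.resize(im,None,fx=5,fy=5,interpolation=cv2.INTER_CUBIC))
E
```

```text
t 2.75 q [-0.765  0.567  1.846  0.674  1.292  0.631] pos [ 473.3 -185.4  139.3] F [-0.2  1.2  0.8] open 0.749
shift [0.0011, -0.0008, 0.0742] turn [0.004, 0.0016, 0.0004] rowsneeded 1.8
```

View pics/g1top.png

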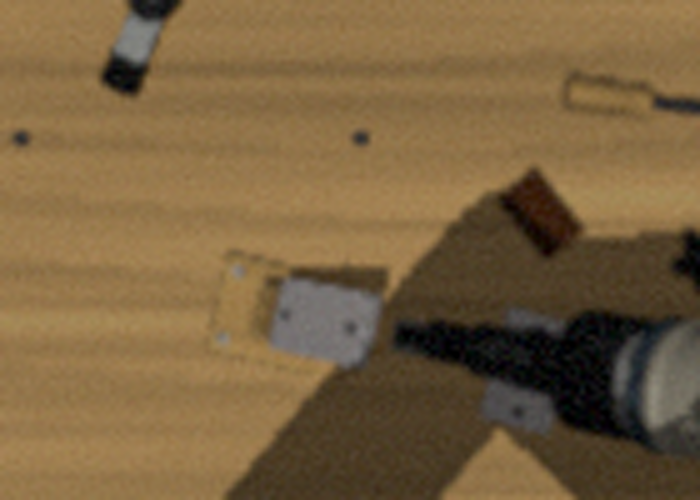

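View pics/g1side.png

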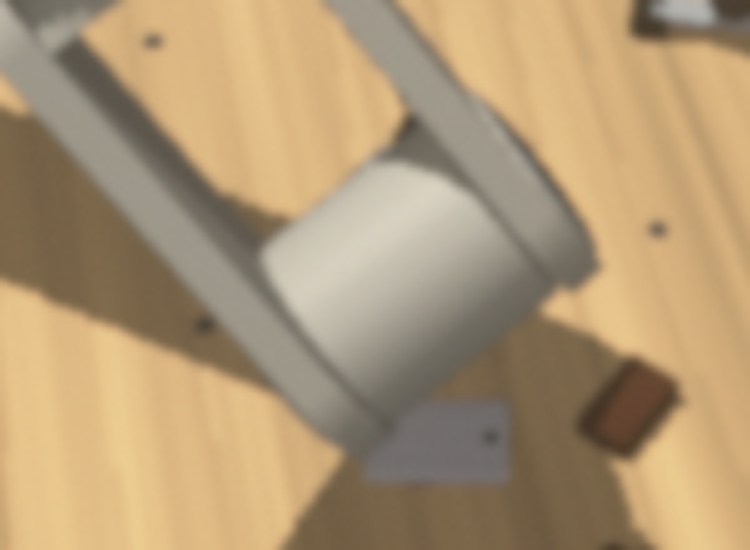

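Call:
send_rows(plan=[[[0.001, -0.001, 0.025], [0.004, 0.0016, 0], 0.2], [[0.001, -0.001, 0.05], [0.004, 0.0016, 0], 0.2], [[0.001, -0.001, 0.074], [0.004, 0.0016, 0], 0.2], [[0.001, -0.001, 0.074], [0.004, 0.0016, 0], 0.2], [[0.001, -0.001, 0.074], [0.004, 0.0016, 0], 0.2]])

```text
clock: 3.27
eef_pos: [484.7, -138.7, 88.1]
tcp_rot: [-3.137, 0.783, -1.778]
contact_force: [0.1, -1.5, -0.1]
opening: 0.597
```

```bash
python3 - <<'E'
from h import *
rel(crp(73,0,6.5),mk(-up,-nn))
E
```

```text
t 3.27 q [-0.692  0.624  1.911  0.751  1.162  0.58 ] pos [ 484.7 -138.7   88.1] F [ 0.1 -1.5 -0.1] open 0.597
shift [-0.0013, 0.001, 0.004] turn [-0.0035, -0.0024, 0.0013] rowsneeded 0.1
```

Call:
send_rows(plan=[[[-0.001, 0.001, 0.004], [-0.0035, -0.0024, 0.001], -0.3], [[-0.001, 0.001, 0.004], [-0.0035, -0.0024, 0.001], -0.6], [[-0.001, 0.001, 0.004], [-0.0035, -0.0024, 0.001], -1], [[-0.001, 0.001, 0.004], [-0.0035, -0.0024, 0.001], -1], [[-0.001, 0.001, 0.004], [-0.0035, -0.0024, 0.001], -1]], squeeze=50)

```text
clock: 3.68
eef_pos: [485.1, -135.3, 87.8]
tcp_rot: [-3.139, 0.788, -1.779]
contact_force: [-0.8, 0.6, 10.6]
opening: 0.142
```

```bash
python3 - <<'E'
from h import *
rel(crp(73,0,6.5),mk(-up,-nn))
E
```

```text
t 3.68 q [-0.688  0.626  1.913  0.756  1.163  0.579] pos [ 485.1 -135.3   87.8] F [-0.8  0.6 10.6] open 0.142
shift [0.0009, 0.0007, 0.0014] turn [-0.0015, 0.0022, 0.0008] rowsneeded 0.0
```

Call:
send_rows(plan=[[[-0.004, 0, -0.001], [0, 0, 0], -1], [[-0.008, 0, -0.01], [0, 0, 0], -1], [[-0.01, 0, -0.03], [0, 0, 0], -1], [[-0.012, 0, -0.06], [0, 0, 0], -1], [[-0.03, 0, -0.09], [0, 0, 0], -1]])

```text
clock: 4.1
eef_pos: [475.0, -178.6, 172.4]
tcp_rot: [3.14, 0.787, -1.782]
contact_force: [0.3, -0.2, -0.6]
opening: 0.145
```

```bash
python3 - <<'E'
from h import *
rel(rkp(0,-120,190),down(-1.79))
im=viewer.grab_frame('top')[150:250,200:360,::-1]; cv2.imwrite(f"pics/g2.png",cv2.resize(im,None,fx=5,fy=5,interpolation=cv2.INTER_CUBIC))
E
```

```text
t 4.1 q [-0.755  0.511  1.845  0.673  1.329  0.674] pos [ 475.  -178.6  172.4] F [ 0.3 -0.2 -0.6] open 0.145
shift [-0.2305, 0.0642, 0.2063] turn [0.0043, 0.7866, 0.0082] rowsneeded 7.6
```

View pics/g2.png

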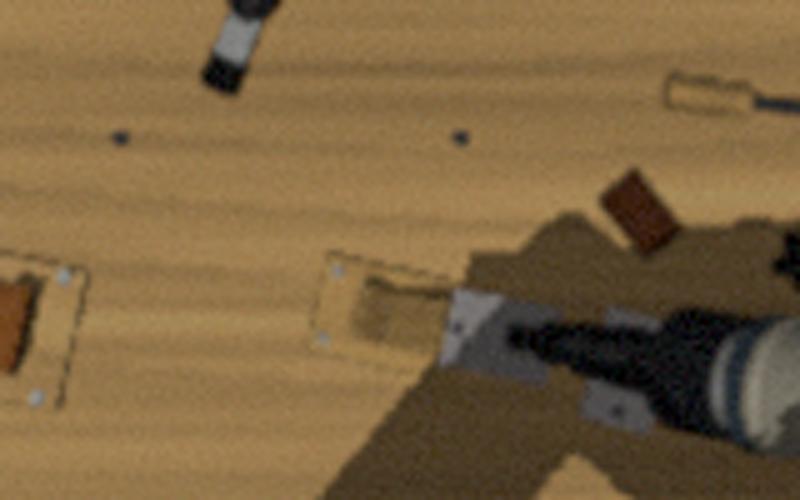

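Call:
send_rows(plan=[[[-0.2305, 0.0642, 0.2063], [0.0043, 0.7866, 0.0082], -1], [[-0.2305, 0.0642, 0.2063], [0.0043, 0.7866, 0.0082], -1], [[-0.2305, 0.0642, 0.2063], [0.0043, 0.7866, 0.0082], -1], [[-0.2305, 0.0642, 0.2063], [0.0043, 0.7866, 0.0082], -1], [[-0.2305, 0.0642, 0.2063], [0.0043, 0.7866, 0.0082], -1]])

```text
clock: 4.57
eef_pos: [477.6, 5.9, 186.9]
tcp_rot: [3.141, 0.234, -1.789]
contact_force: [-0.2, 0.4, -1.7]
opening: 0.143
```

```bash
python3 - <<'E'
from h import *
rel(rkp(0,-120,190),down(-1.79))
E
```

```text
t 4.57 q [-0.147  0.202  2.035  0.298  0.909  1.458] pos [477.6   5.9 186.9] F [-0.2  0.4 -1.7] open 0.143
shift [-0.1249, 0.0292, 0.0266] turn [0.0004, 0.2341, 0.0013] rowsneeded 3.1
```

Call:
send_rows(plan=[[[-0.125, 0.029, 0.027], [0, 0.234, 0.001], -1], [[-0.125, 0.029, 0.027], [0, 0.234, 0.001], -1], [[-0.125, 0.029, 0.027], [0, 0.234, 0.001], -1], [[-0.125, 0.029, 0.027], [0, 0.234, 0.001], -1], [[-0.125, 0.029, 0.027], [0, 0.234, 0.001], -1]])

```text
clock: 4.98
eef_pos: [477.5, 142.9, 191.1]
tcp_rot: [-3.139, 0.003, -1.785]
contact_force: [0.1, -0.1, -0.9]
opening: 0.141
```

```bash
python3 - <<'E'
from h import *
rel(rkp(0,-120,114),down(-1.79))
for n,(x0,y0,x1,y1) in {'top':(140,150,300,250),'side':(180,120,300,220)}.items():
    im=viewer.grab_frame(n)[y0:y1,x0:x1,::-1]; cv2.imwrite(f"pics/g3{n}.png",cv2.resize(im,None,fx=5,fy=5,interpolation=cv2.INTER_CUBIC))
E
```

```text
t 4.98 q [2.870e-01 2.300e-01 1.962e+00 1.000e-03 9.460e-01 2.071e+00] pos [477.5 142.9 191.1] F [ 0.1 -0.1 -0.9] open 0.141
shift [0.0063, -0.0003, 0.0771] turn [-0.0023, 0.0026, 0.005] rowsneeded 1.9
```

View pics/g3top.png

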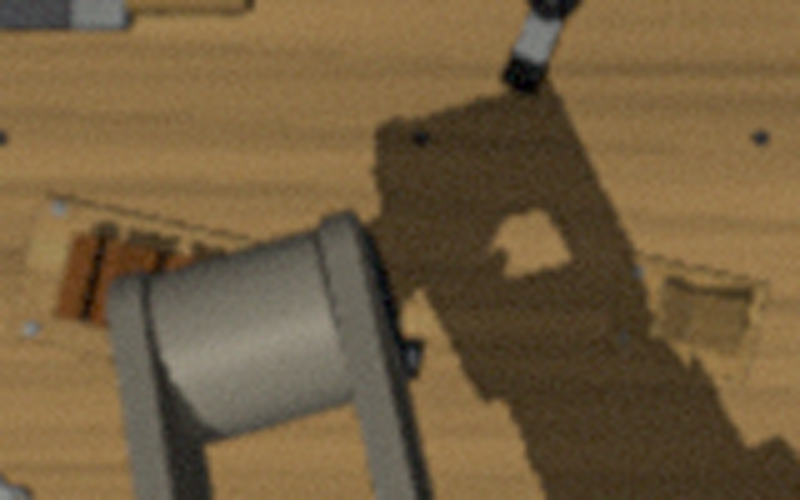

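View pics/g3side.png

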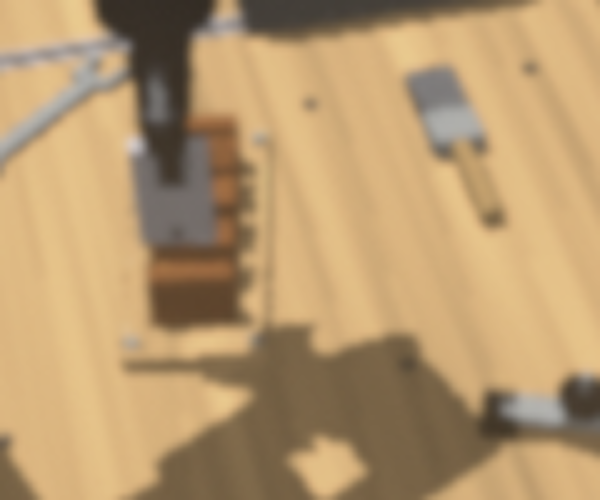

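```bash
python3 - <<'E'
from h import *
p,Rt,s=cur(); M=Rt.as_matrix()
for w in(-25,25):
    for d in(74,-7): 
        P=p+M[:,1]*w+M[:,2]*d+M[:,0]*6.5
        print(w,d,np.round(P,1),np.round((proj('side',P)[0]-[180,120])*5+2,0))
for x in(-30,30): print(np.round((proj('side',rkp(x,-93.5,56))[0]-[180,120])*5+2,0),np.round((proj('side',rkp(x,-93.5,12))[0]-[180,120])*5+2,0))
E
```

```text
-25 74 [499.8 126.6 116.2] [216. 244.]
-25 -7 [499.8 126.6 197.2] [207. 147.]
25 74 [451.  137.3 116.2] [139. 247.]
25 -7 [451.  137.3 197.2] [127. 150.]
[142. 282.] [148. 329.]
[230. 279.] [234. 326.]
```

```bash
sed -i 's/RK=np.array(\[502.9,254.0\])/RK=np.array([504.2,253.7])/' h.py; python3 - <<'E'
from h import *
rel(rkp(0,-115,105),down(-1.79))
E
```

```text
t 5.08 q [ 0.279  0.23   1.965 -0.     0.946  2.066] pos [476.8 138.3 190.2] F [ 0.1 -0.2 -1.6] open 0.14
shift [-0.0035, -0.0016, 0.0852] turn [-0.0004, 0.0002, 0.0037] rowsneeded 2.0
```

Call:
send_rows(plan=[[[0, -0.0016, 0.03], [0, 0, 0.0037], -1], [[0, -0.0016, 0.06], [0, 0, 0.0037], -1], [[-0.002, -0.0016, 0.085], [0, 0, 0.0037], -1], [[-0.0035, -0.0016, 0.085], [0, 0, 0.0037], -1], [[-0.0035, -0.0016, 0.085], [0, 0, 0.0037], -1]])

```text
clock: 5.5
eef_pos: [478.5, 139.9, 104.8]
tcp_rot: [3.139, -0.001, -1.792]
contact_force: [0.3, -0.2, -0.8]
opening: 0.145
```

```bash
cat >> h.py <<'E'
def rk():
    p,Rt,s=cur(); d=p-np.r_[RK,0]; M=Rt.as_matrix(); yaw=np.arctan2(M[1,0],M[0,0]); F=np.array(s['contact_force'])
    print('t',round(s['clock'],2),'rack xyz',np.round([d@rx,d@ry,d[2]],2),'yaw err',round(yaw+1.79,4),'tilt',np.round(M[2,:2],4),'Frack',np.round([F@rx,F@ry,F[2]],1),'tq',np.round(s['wrist_torque'],2),'open',round(s['opening'],3))
E
python3 - <<'E'
from h import *
rk()
E
```

```text
t 5.5 rack xyz [  -0.28 -116.67  104.76] yaw err -0.0021 tilt [0.0014 0.0022] Frack [ 0.4 -0.1 -0.8] tq [-0.   -0.09  0.01] open 0.145
```

Call:
send_rows(plan=[[[-0.005, 0, 0], [0, 0, 0.002], -1], [[-0.01, 0, 0], [0, 0, 0.002], -1], [[-0.011, 0, 0], [0, 0, 0.002], -1], [[-0.012, 0, 0], [0, 0, 0.002], -1], [[-0.012, 0, 0], [0, 0, 0.002], -1]])

```text
clock: 5.92
eef_pos: [481.6, 152.0, 105.5]
tcp_rot: [3.141, -0.001, -1.794]
contact_force: [-0.5, 0.2, -1.4]
opening: 0.137
```

```bash
python3 - <<'E'
from h import *
rk()
E
```

```text
t 5.92 rack xyz [   0.12 -104.17  105.54] yaw err -0.0036 tilt [0.0006 0.001 ] Frack [-0.5  0.  -1.4] tq [0.01 0.04 0.05] open 0.137
```

Call:
send_rows(plan=[[[-0.001, 0, 0], [0, 0, 0.003], -1], [[-0.002, 0, 0], [0, 0, 0.003], -1], [[-0.003, 0, 0], [0, 0, 0.003], -1], [[-0.003, 0, 0], [0, 0, 0.003], -1], [[-0.003, 0, 0], [0, 0, 0.003], -1]])

```text
clock: 6.33
eef_pos: [482.2, 155.0, 105.5]
tcp_rot: [3.141, -0.001, -1.796]
contact_force: [0.1, -0.6, -2.2]
opening: 0.144
```

```bash
python3 - <<'E'
from h import *
rk()
E
```

```text
t 6.33 rack xyz [ 6.0000e-02 -1.0113e+02  1.0548e+02] yaw err -0.0065 tilt [0.0007 0.0011] Frack [ 0.2 -0.5 -2.2] tq [-0.01 -0.01 -0.05] open 0.144
```

Call:
send_rows(plan=[[[-0.0005, 0, 0], [0, 0, -0.006], -1], [[-0.001, 0, 0], [0, 0, -0.006], -1], [[-0.0015, 0, 0], [0, 0, -0.006], -1], [[-0.0015, 0, 0], [0, 0, -0.006], -1], [[-0.0015, 0, 0], [0, 0, -0.006], -1]])

```text
clock: 6.75
eef_pos: [482.5, 156.3, 105.4]
tcp_rot: [3.14, -0.001, -1.79]
contact_force: [0.0, -0.9, -2.0]
opening: 0.143
```

```bash
python3 - <<'E'
from h import *
rk()
E
```

```text
t 6.75 rack xyz [ 3.0000e-02 -9.9750e+01  1.0545e+02] yaw err -0.0005 tilt [0.0009 0.0012] Frack [ 0.2 -0.9 -2. ] tq [-0.2   0.02  0.03] open 0.143
```

Call:
send_rows(plan=[[[-0.0005, 0, 0], [0, 0, 0], -1], [[-0.001, 0, 0], [0, 0, 0], -1], [[-0.001, 0, 0], [0, 0, 0], -1], [[-0.001, 0, 0], [0, 0, 0], -1], [[-0.001, 0, 0], [0, 0, 0], -1]])

```text
clock: 7.17
eef_pos: [482.6, 156.9, 105.5]
tcp_rot: [3.14, -0.002, -1.79]
contact_force: [0.2, -4.3, 0.8]
opening: 0.139
```

```bash
python3 - <<'E'
from h import *
rk()
E
```

```text
t 7.17 rack xyz [ 9.0000e-02 -9.9160e+01  1.0548e+02] yaw err -0.0 tilt [0.0017 0.0012] Frack [ 1.1 -4.2  0.8] tq [-1.19 -0.03  0.05] open 0.139
```

Call:
send_rows(plan=[[[0.004, 0, 0], [0, 0, 0], -1], [[0.006, 0, -0.03], [0, 0, 0], -1], [[0, 0, -0.05], [0, 0, 0], -1], [[-0.04, 0, -0.05], [0, 0, 0], -1], [[-0.0773, 0, -0.05], [0, 0, 0], -1]])

```text
clock: 7.58
eef_pos: [500.6, 233.1, 157.1]
tcp_rot: [-3.14, 0.001, -1.793]
contact_force: [0.5, -0.3, -2.1]
opening: 0.141
```

Call:
send_rows(plan=[[[0, 0, 0], [0, 0, 0], -1], [[0, 0, 0], [0, 0, 0], -1], [[0, 0, 0], [0, 0, 0], -1], [[0, 0, 0], [0, 0, 0], -1], [[0, 0, 0], [0, 0, 0], -1]])

```text
clock: 8.0
eef_pos: [500.1, 232.2, 156.8]
tcp_rot: [-3.141, 0.0, -1.794]
contact_force: [0.5, -0.5, -0.8]
opening: 0.142
```

```bash
python3 - <<'E'
from h import *
rk(); rel(rkp(0,-21.9,135),down(-1.79))
E
```

```text
t 8.0 rack xyz [  0.74 -21.91 156.79] yaw err -0.0042 tilt [-0.0003 -0.0003] Frack [ 0.6 -0.4 -0.8] tq [-0.01  0.05  0.02] open 0.142
t 8.0 q [0.432 0.354 1.878 0.    0.91  2.226] pos [500.1 232.2 156.8] F [ 0.5 -0.5 -0.8] open 0.142
shift [-0.0, 0.0007, 0.0218] turn [-0.0003, 0.0003, -0.0042] rowsneeded 0.5
```

Call:
send_rows(plan=[[[0, 0.0007, 0.01], [0, 0, -0.004], -1], [[0, 0.0007, 0.02], [0, 0, -0.004], -1], [[0, 0.0007, 0.024], [0, 0, -0.004], -1], [[0, 0.0007, 0.024], [0, 0, -0.004], -1], [[0, 0.0007, 0.024], [0, 0, -0.004], -1]])

```text
clock: 8.42
eef_pos: [499.1, 232.0, 132.0]
tcp_rot: [3.141, -0.0, -1.79]
contact_force: [-0.0, -0.6, -1.4]
opening: 0.141
```

```bash
python3 - <<'E'
from h import *
rk(); rel(rkp(0,-21.9,135),down(-1.79))
E
```

```text
t 8.42 rack xyz [ -0.25 -22.3  131.98] yaw err -0.0005 tilt [0.0005 0.0008] Frack [ 0.1 -0.6 -1.4] tq [-0.03  0.02 -0.  ] open 0.141
t 8.42 q [0.432 0.388 1.895 0.    0.86  2.223] pos [499.1 232.  132. ] F [-0.  -0.6 -1.4] open 0.141
shift [-0.0004, -0.0002, -0.003] turn [0.0008, -0.0005, -0.0005] rowsneeded 0.1
```

Descend slowly 10 mm with a small y correction.

Call:
send_rows(plan=[[[-0.0003, 0, 0.002], [0, 0, 0], -1], [[-0.0003, 0, 0.004], [0, 0, 0], -1], [[-0.0003, 0, 0.006], [0, 0, 0], -1], [[-0.0003, 0, 0.008], [0, 0, 0], -1], [[-0.0003, 0, 0.009], [0, 0, 0], -1]])

```text
clock: 8.83
eef_pos: [499.0, 232.2, 122.6]
tcp_rot: [3.141, -0.001, -1.79]
contact_force: [-0.2, -0.2, -1.3]
opening: 0.14
```

```bash
python3 - <<'E'
from h import *
rk(); rel(rkp(0,-21.9,135),down(-1.79))
E
```

```text
t 8.83 rack xyz [ -0.37 -22.1  122.63] yaw err -0.0004 tilt [0.0006 0.001 ] Frack [-0.1 -0.3 -1.3] tq [0.   0.02 0.01] open 0.14
t 8.83 q [0.433 0.401 1.901 0.    0.841 2.223] pos [499.  232.2 122.6] F [-0.2 -0.2 -1.3] open 0.14
shift [-0.0002, -0.0004, -0.0124] turn [0.001, -0.0006, -0.0004] rowsneeded 0.3
```

Call:
send_rows(plan=[[[0, 0, 0.005], [0, 0, 0], -1], [[0, 0, 0.01], [0, 0, 0], -1], [[0, 0, 0.015], [0, 0, 0], -1], [[0, 0, 0.02], [0, 0, 0], -1], [[0, 0, 0.022], [0, 0, 0], -1]])

```text
clock: 9.25
eef_pos: [498.8, 232.3, 99.8]
tcp_rot: [3.14, -0.001, -1.79]
contact_force: [0.1, 0.5, -1.4]
opening: 0.146
```

```bash
python3 - <<'E'
from h import *
rk()
E
```

```text
t 9.25 rack xyz [ -0.57 -22.08  99.78] yaw err -0.0005 tilt [0.0008 0.0015] Frack [-0.   0.5 -1.4] tq [ 0.18 -0.08  0.01] open 0.146
```

Call:
send_rows(plan=[[[0, 0, 0.0015], [0, 0, 0], -1], [[0, 0, 0.003], [0, 0, 0], -1], [[0, 0, 0.0045], [0, 0, 0], -1], [[0, 0, 0.005], [0, 0, 0], -1], [[0, 0, 0.005], [0, 0, 0], -1]])

```text
clock: 9.67
eef_pos: [499.5, 232.6, 97.6]
tcp_rot: [3.141, 0.0, -1.791]
contact_force: [-7.7, -4.1, 31.9]
opening: 0.144
```

```bash
python3 - <<'E'
from h import *
rk()
E
```

```text
t 9.67 rack xyz [ 7.000e-02 -2.162e+01  9.760e+01] yaw err -0.0005 tilt [-0.0001  0.0002] Frack [-6.6 -5.7 31.9] tq [-0.67  1.8  -0.04] open 0.144
```

Call:
send_rows(plan=[[[0, 0, -0.001], [0, 0, 0], -1], [[0, 0, -0.001], [0, 0, 0], -0.3], [[0, 0, -0.001], [0, 0, 0], -0.1], [[0, 0, -0.001], [0, 0, 0], -0.1], [[0, 0, -0.001], [0, 0, 0], -0.1]])

```text
clock: 10.08
eef_pos: [499.3, 232.5, 98.2]
tcp_rot: [3.141, -0.0, -1.791]
contact_force: [0.7, 0.1, 0.2]
opening: 0.45
```

```bash
python3 - <<'E'
from h import *
rk()
E
```

```text
t 10.08 rack xyz [ -0.11 -21.75  98.19] yaw err -0.0005 tilt [0.0002 0.0008] Frack [0.7 0.2 0.2] tq [ 0.02 -0.03 -0.04] open 0.45
```

Call:
send_rows(plan=[[[0, 0, -0.03], [0, 0, 0], -0.1], [[0, 0, -0.06], [0, 0, 0], -0.1], [[0, 0, -0.1], [0, 0, 0], 0.4], [[0.03, 0, -0.13], [0, 0, 0], 0.4], [[0.07, 0, -0.13], [0, 0, 0], 0.4]])

```text
clock: 10.5
eef_pos: [487.8, 166.4, 233.8]
tcp_rot: [-3.134, 0.005, -1.788]
contact_force: [1.2, -1.0, 0.2]
opening: 0.7
```

```bash
cat >> h.py <<'E'
def snap(name,tb=(140,150,350,260),sb=(180,110,300,310)):
    for n,(x0,y0,x1,y1) in (('top',tb),('side',sb)):
        f=min(780/(x1-x0),590/(y1-y0))
        im=viewer.grab_frame(n)[y0:y1,x0:x1,::-1]; cv2.imwrite(f"pics/{name}{n}.png",cv2.resize(im,None,fx=f,fy=f,interpolation=cv2.INTER_CUBIC)); print(n,f)
E
python3 - <<'E'
from h import *
rel([456.6,-258.7,130],down(-1.826)); snap('p1')
E
```

```text
t 10.5 q [3.250e-01 1.990e-01 1.891e+00 1.000e-03 1.042e+00 2.113e+00] pos [487.8 166.4 233.8] F [ 1.2 -1.   0.2] open 0.7
shift [0.4224, -0.0602, 0.102] turn [-0.0074, 0.0055, 0.0383] rowsneeded 10.5
top 3.7142857142857144
side 2.95
```

View pics/p1side.png

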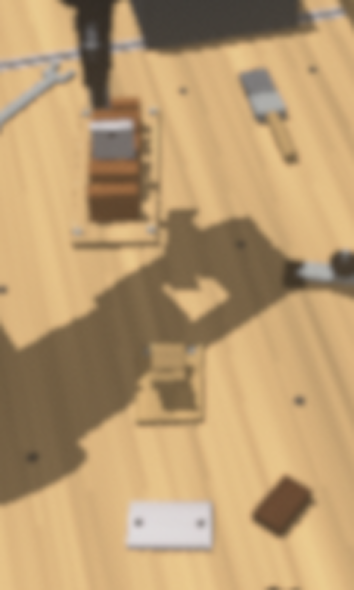

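Call:
send_rows(plan=[[[0.4224, -0.06, 0.1], [-0.007, 0.0055, 0.038], 0.5], [[0.4224, -0.06, 0.1], [-0.007, 0.0055, 0.038], 0.5], [[0.4224, -0.06, 0.1], [-0.007, 0.0055, 0.038], 0.5], [[0.4224, -0.06, 0.1], [-0.007, 0.0055, 0.038], 0.5], [[0.4224, -0.06, 0.1], [-0.007, 0.0055, 0.038], 0.5]])

```text
clock: 11.02
eef_pos: [467.0, -39.7, 181.0]
tcp_rot: [3.135, -0.007, -1.829]
contact_force: [0.8, 0.1, 0.1]
opening: 0.755
```

```bash
python3 - <<'E'
from h import *
rel([456.6,-258.7,110],down(-1.826))
E
```

```text
t 11.02 q [-0.084  0.205  2.023 -0.007  0.921  1.749] pos [467.  -39.7 181. ] F [0.8 0.1 0.1] open 0.755
shift [0.2139, -0.0464, 0.0721] turn [0.0068, -0.0068, -0.0035] rowsneeded 5.5
```

Call:
send_rows(plan=[[[0.214, -0.0464, 0.072], [0.007, -0.007, -0.0035], 0.5], [[0.214, -0.0464, 0.072], [0.007, -0.007, -0.0035], 0.5], [[0.214, -0.0464, 0.072], [0.007, -0.007, -0.0035], 0.5], [[0.214, -0.0464, 0.072], [0.007, -0.007, -0.0035], 0.5], [[0.214, -0.0464, 0.072], [0.007, -0.007, -0.0035], 0.5]])

```text
clock: 11.43
eef_pos: [457.0, -237.9, 116.3]
tcp_rot: [3.141, 0.0, -1.826]
contact_force: [0.5, 0.0, 0.9]
opening: 0.749
```

Call:
send_rows(plan=[[[0, 0, 0], [0, 0, 0], 0.5], [[0, 0, 0], [0, 0, 0], 0.5], [[0, 0, 0], [0, 0, 0], 0.5], [[0, 0, 0], [0, 0, 0], 0.5], [[0, 0, 0], [0, 0, 0], 0.5]])

```text
clock: 11.85
eef_pos: [457.4, -236.7, 116.6]
tcp_rot: [3.141, 0.001, -1.825]
contact_force: [0.8, -0.1, 0.5]
opening: 0.748
```

```bash
python3 - <<'E'
from h import *
rel([456.6,-258.7,40],down(-1.826)); snap('p2',(280,170,390,260),(200,220,330,330))
E
```

```text
t 11.85 q [-4.810e-01  3.650e-01  1.980e+00  1.000e-03  7.970e-01  1.343e+00] pos [ 457.4 -236.7  116.6] F [ 0.8 -0.1  0.5] open 0.748
shift [0.0215, -0.0048, 0.0766] turn [0.0002, 0.0005, 0.0014] rowsneeded 1.9
top 6.555555555555555
side 5.363636363636363
```

View pics/p2side.png

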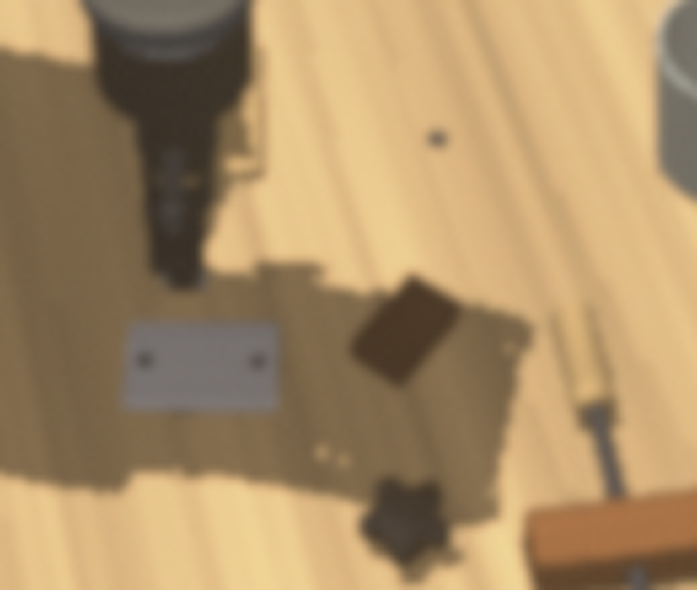

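View pics/p2top.png

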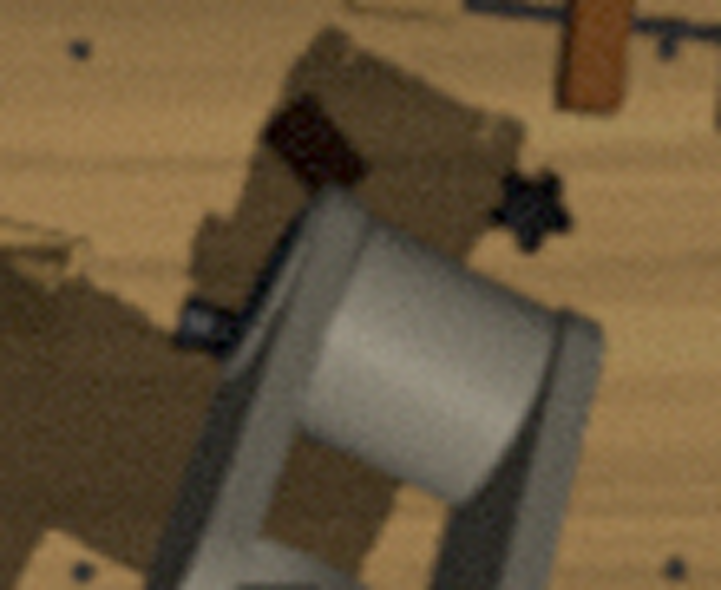

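Call:
send_rows(plan=[[[0.0215, -0.0048, 0.02], [0, 0.0005, 0.0014], 0.5], [[0.0215, -0.0048, 0.06], [0, 0.0005, 0.0014], 0.5], [[0.0215, -0.0048, 0.0766], [0, 0.0005, 0.0014], 0.5], [[0.0215, -0.0048, 0.0766], [0, 0.0005, 0.0014], 0.5], [[0.0215, -0.0048, 0.0766], [0, 0.0005, 0.0014], 0.5]])

```text
clock: 12.37
eef_pos: [456.5, -258.1, 39.9]
tcp_rot: [3.14, 0.0, -1.825]
contact_force: [-0.9, -0.0, 0.1]
opening: 0.751
```

```bash
python3 - <<'E'
from h import *
rel([456.6,-258.7,21.5],down(-1.826)); snap('p3',(280,170,390,260),(200,250,310,320))
E
```

```text
t 12.37 q [-0.517  0.505  1.992 -0.     0.645  1.308] pos [ 456.5 -258.1   39.9] F [-0.9 -0.   0.1] open 0.751
shift [0.0006, -0.0003, 0.0184] turn [0.0016, 0.0004, 0.001] rowsneeded 0.4
top 6.555555555555555
side 7.090909090909091
```

View pics/p3side.png

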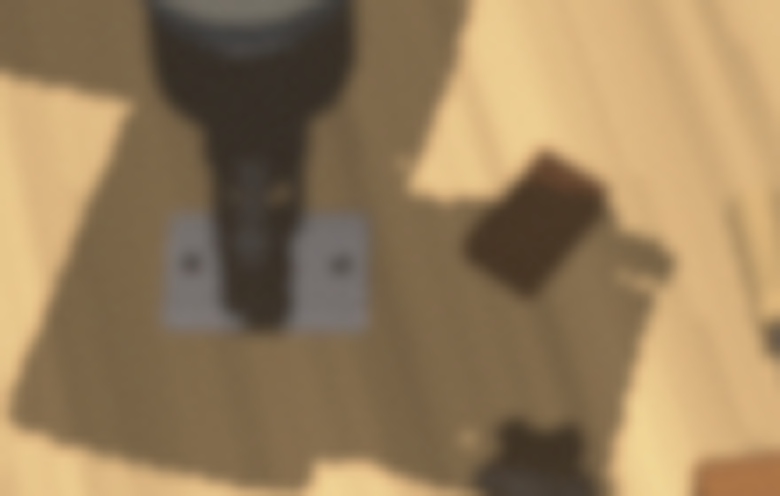

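Call:
send_rows(plan=[[[0.001, 0, 0.006], [0.001, 0, 0.001], 0.5], [[0.001, 0, 0.012], [0.001, 0, 0.001], 0.5], [[0.001, 0, 0.017], [0.001, 0, 0.001], 0.5], [[0.001, 0, 0.018], [0.001, 0, 0.001], 0.5], [[0.001, 0, 0.018], [0.001, 0, 0.001], 0.5]])

```text
clock: 12.88
eef_pos: [457.2, -259.7, 23.1]
tcp_rot: [-3.139, -0.0, -1.826]
contact_force: [-0.9, 0.5, -0.6]
opening: 0.75
```

Call:
send_rows(plan=[[[0, 0, 0], [0, 0, 0], 0.3], [[0, 0, 0], [0, 0, 0], 0.2], [[0, 0, 0], [0, 0, 0], 0], [[0, 0, 0], [0, 0, 0], -0.2], [[0, 0, 0], [0, 0, 0], -0.2]], squeeze=50)

```text
clock: 13.3
eef_pos: [457.2, -259.7, 23.6]
tcp_rot: [-3.14, -0.0, -1.826]
contact_force: [-1.6, 2.4, 6.4]
opening: 0.562
```

```bash
python3 - <<'E'
from h import *
rel([456.6,-258.7,21.5],down(-1.826)); snap('p4',(280,170,390,260),(200,250,310,320))
E
```

```text
t 13.3 q [-0.52   0.535  1.996  0.     0.609  1.306] pos [ 457.2 -259.7   23.6] F [-1.6  2.4  6.4] open 0.562
shift [-0.0008, 0.0008, 0.0021] turn [-0.0021, -0.0003, -0.0002] rowsneeded 0.1
top 6.555555555555555
side 7.090909090909091
```

View pics/p4side.png

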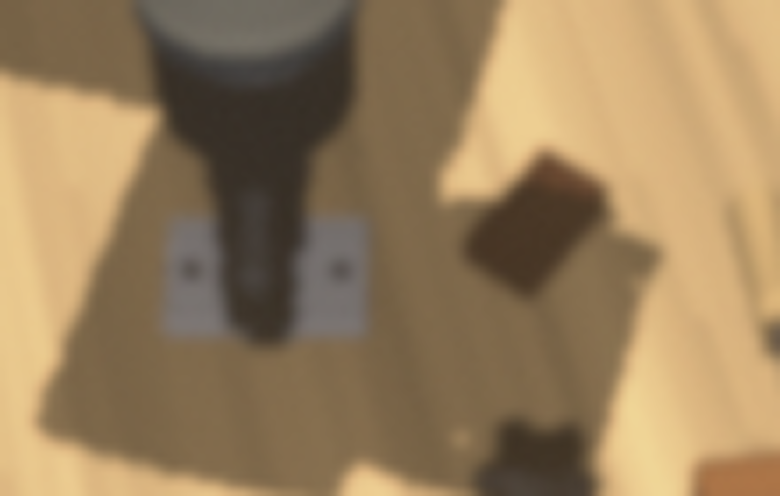

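Call:
send_rows(plan=[[[0, 0, 0], [0, 0, 0], -0.6], [[0, 0, -0.002], [0, 0, 0], -1], [[0, 0, -0.015], [0, 0, 0], -1], [[0, 0, -0.04], [0, 0, 0], -1], [[0, 0, -0.08], [0, 0, 0], -1]])

```text
clock: 13.82
eef_pos: [454.9, -258.5, 101.8]
tcp_rot: [3.138, 0.001, -1.826]
contact_force: [1.5, -0.1, -0.9]
opening: 0.559
```

```bash
python3 - <<'E'
from h import *
rel([456.6,-258.7,21.5],down(-1.826)); snap('p5',(280,170,390,260),(200,230,310,320))
E
```

```text
t 13.82 q [-0.52   0.4    1.969  0.     0.777  1.306] pos [ 454.9 -258.5  101.8] F [ 1.5 -0.1 -0.9] open 0.559
shift [-0.0001, -0.002, 0.0803] turn [0.0038, 0.0013, -0.0002] rowsneeded 1.9
top 6.555555555555555
side 6.555555555555555
```

View pics/p5side.png

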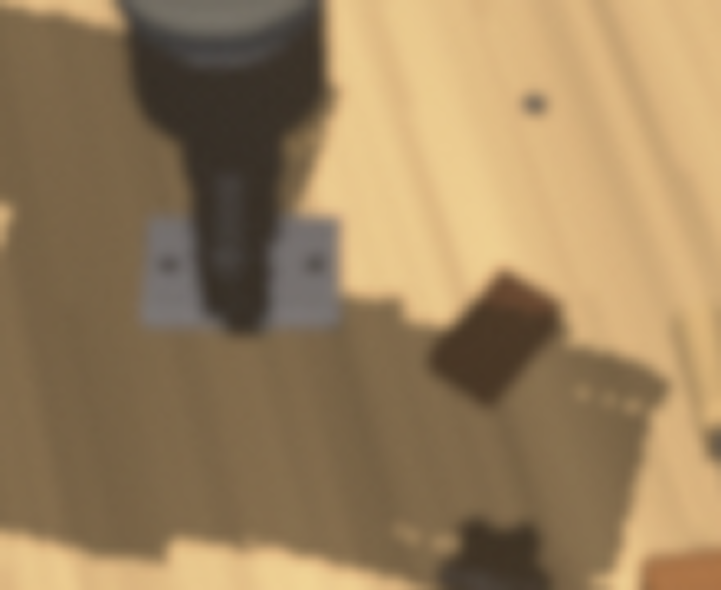

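```bash
python3 - <<'E'
from h import *
print(crp(50,0,83)); rel(crp(60,0,140),mk(-nn,cy)); rel([440,-200,220],down(-0.21))
E
```

```text
[499.14613727 -65.97424802 124.0452019 ]
t 13.92 q [-0.52   0.391  1.963  0.     0.778  1.306] pos [ 459.9 -261.3  108.4] F [ 0.9 -0.3 -0.5] open 0.56
shift [-0.232, 0.0123, -0.0637] turn [-0.6089, 0.6227, -1.5298] rowsneeded 14.1
t 13.92 q [-0.52   0.391  1.963  0.     0.778  1.306] pos [ 459.9 -261.3  108.4] F [ 0.9 -0.3 -0.5] open 0.56
shift [-0.054, 0.0337, -0.112] turn [-0.0057, -0.0099, -1.6162] rowsneeded 12.9
```

Call:
send_rows(plan=[[[0, 0, -0.04], [-0.0435, 0.0445, -0.109], -1], [[-0.02, 0, -0.08], [-0.087, 0.089, -0.2185], -1], [[-0.05, 0, -0.11], [-0.13, 0.133, -0.328], -1], [[-0.09, 0.003, -0.115], [-0.174, 0.178, -0.437], -1], [[-0.12, 0.005, -0.115], [-0.2175, 0.222, -0.546], -1]])

```text
clock: 14.33
eef_pos: [486.5, -142.5, 226.2]
tcp_rot: [2.885, -0.162, -1.256]
contact_force: [1.1, -0.0, -1.1]
opening: 0.558
```

```bash
python3 - <<'E'
from h import *
rel(crp(60,0,140),mk(-nn,cy))
E
```

```text
t 14.33 q [-0.129  0.287  1.83  -0.271  1.206  1.268] pos [ 486.5 -142.5  226.2] F [ 1.1 -0.  -1.1] open 0.558
shift [-0.1052, -0.0603, 0.0238] turn [-0.3939, 0.3954, -0.9859] rowsneeded 9.1
```

Call:
send_rows(plan=[[[-0.03, -0.01, 0.0], [-0.0435, 0.0435, -0.109], -1], [[-0.05, -0.03, 0.0], [-0.087, 0.087, -0.2185], -1], [[-0.08, -0.045, 0.01], [-0.13, 0.13, -0.328], -1], [[-0.105, -0.06, 0.02], [-0.174, 0.174, -0.437], -1], [[-0.105, -0.06, 0.0238], [-0.2175, 0.2175, -0.546], -1]])

```text
clock: 14.75
eef_pos: [506.1, -29.6, 168.6]
tcp_rot: [2.569, -0.138, -0.658]
contact_force: [-0.7, -0.5, 0.1]
opening: 0.567
```

```bash
python3 - <<'E'
from h import *
rel(crp(50,0,95),mk(-nn,cy))
E
```

```text
t 14.75 q [ 0.218  0.472  1.802 -0.471  1.29   1.147] pos [506.1 -29.6 168.6] F [-0.7 -0.5  0.1] open 0.567
shift [0.0079, 0.001, 0.0453] turn [-0.1778, 0.1761, -0.4345] rowsneeded 4.0
```

Call:
send_rows(plan=[[[0.008, 0, 0.0], [-0.0445, 0.044, -0.109], -1], [[0.008, 0, 0.0], [-0.089, 0.088, -0.2175], -1], [[0.008, 0, 0.01], [-0.1335, 0.132, -0.326], -1], [[0.008, 0.001, 0.025], [-0.178, 0.176, -0.4345], -1], [[0.008, 0.001, 0.045], [-0.178, 0.176, -0.4345], -1]])

```text
clock: 15.17
eef_pos: [500.8, -56.5, 131.7]
tcp_rot: [2.354, 0.004, -0.2]
contact_force: [1.0, 0.4, -0.9]
opening: 0.561
```

```bash
python3 - <<'E'
from h import *
rel(crp(46,0,50),mk(-nn,cy)); snap('p6',(230,150,350,250),(180,190,300,290))
E
```

```text
t 15.17 q [ 0.292  0.558  1.891 -0.72   1.237  0.929] pos [500.8 -56.5 131.7] F [ 1.   0.4 -0.9] open 0.561
shift [0.0002, -0.0027, 0.0451] turn [0.002, -0.0036, 0.009] rowsneeded 1.1
top 5.9
side 5.9
```

View pics/p6side.png

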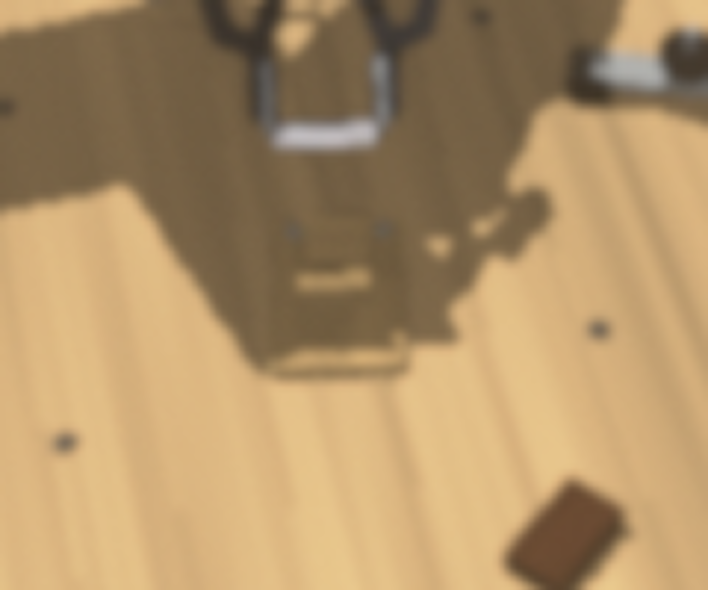

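View pics/p6top.png

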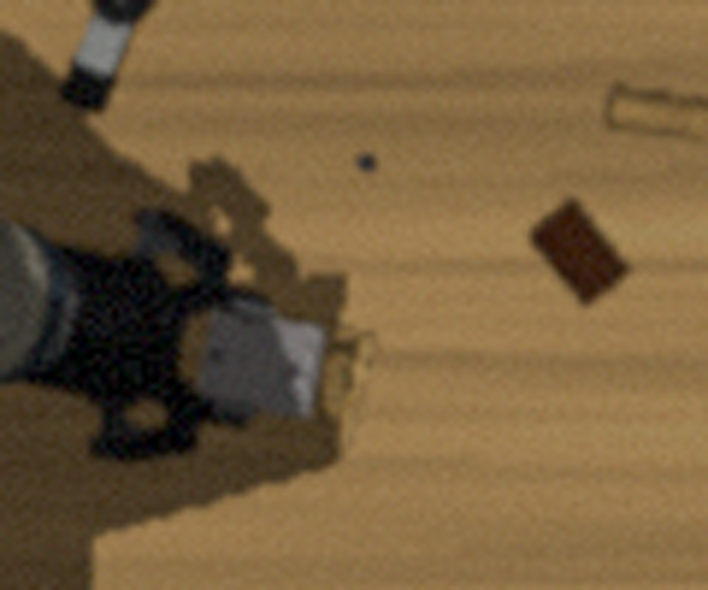

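Call:
send_rows(plan=[[[0, -0.002, 0.015], [0.002, -0.0036, 0.009], -1], [[0, -0.0027, 0.03], [0.002, -0.0036, 0.009], -1], [[0, -0.0027, 0.045], [0.002, -0.0036, 0.009], -1], [[0, -0.0027, 0.045], [0.002, -0.0036, 0.009], -1], [[0, -0.0027, 0.045], [0.002, -0.0036, 0.009], -1]])

```text
clock: 15.68
eef_pos: [492.4, -87.5, 97.0]
tcp_rot: [2.356, 0.001, -0.22]
contact_force: [0.8, -0.3, 0.6]
opening: 0.562
```

```bash
python3 - <<'E'
from h import *
rel(crp(46,0,30),mk(-nn,cy)); snap('p7',(230,150,350,250),(180,190,300,290))
E
```

```text
t 15.68 q [ 0.239  0.603  1.926 -0.762  1.161  0.973] pos [492.4 -87.5  97. ] F [ 0.8 -0.3  0.6] open 0.562
shift [0.0023, -0.0008, 0.018] turn [-0.0002, 0.0084, -0.0065] rowsneeded 0.4
top 5.9
side 5.9
```

View pics/p7side.png

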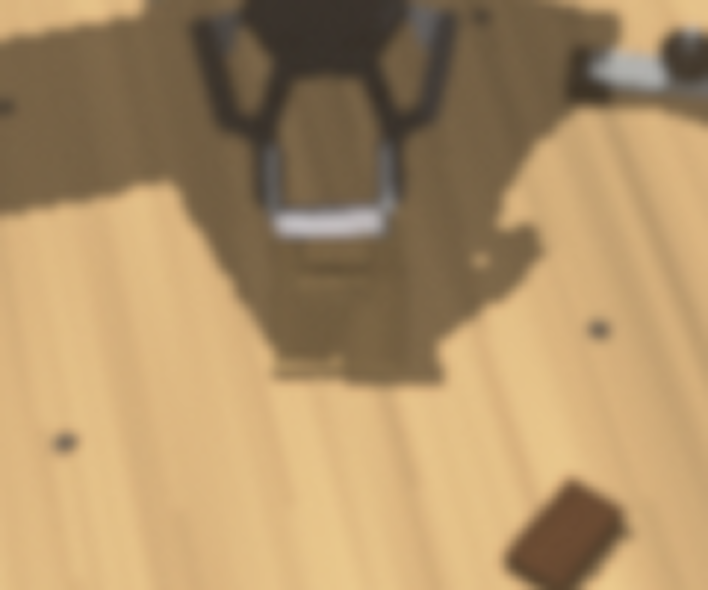

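Call:
send_rows(plan=[[[0.001, -0.001, 0.006], [0, 0.008, -0.0065], -1], [[0.0025, -0.001, 0.012], [0, 0.008, -0.0065], -1], [[0.0025, -0.001, 0.018], [0, 0.008, -0.0065], -1], [[0.0025, -0.001, 0.02], [0, 0.008, -0.0065], -1], [[0.0025, -0.001, 0.02], [0, 0.008, -0.0065], -1]])

```text
clock: 16.2
eef_pos: [492.0, -101.1, 82.2]
tcp_rot: [2.356, -0.0, -0.209]
contact_force: [0.5, 0.4, -0.8]
opening: 0.561
```

```bash
cat >> h.py <<'E'
def cr():
    p,Rt,s=cur(); d=p-np.r_[CR,30]; F=np.array(s['contact_force'])
    print('t',round(s['clock'],2),'s,w,n',np.round([d@up,d@cy,d@nn],2),'F s,w,n',np.round([F@up,F@cy,F@nn],1),'rot',np.round((Rt.inv()*mk(-nn,cy)).as_rotvec(),4),'tq',np.round(s['wrist_torque'],2),'open',round(s['opening'],3))
E
python3 - <<'E'
from h import *
cr()
E
```

```text
t 16.2 s,w,n [45.7   0.31 28.07] F s,w,n [-0.9  0.4 -0.3] rot [-0.0003 -0.0003  0.0002] tq [ 0.41 -0.07 -0.02] open 0.561
```

Call:
send_rows(plan=[[[0, 0, 0.001], [0, 0, 0], -1], [[0, 0, 0.002], [0, 0, 0], -1], [[0, 0, 0.003], [0, 0, 0], -1], [[0, 0, 0.0035], [0, 0, 0], -1], [[0, 0, 0.0035], [0, 0, 0], -1]])

```text
clock: 16.62
eef_pos: [491.6, -103.2, 80.0]
tcp_rot: [2.356, -0.0, -0.209]
contact_force: [-1.1, 4.0, 4.5]
opening: 0.561
```

```bash
python3 - <<'E'
from h import *
cr()
E
```

```text
t 16.62 s,w,n [45.71  0.33 25.03] F s,w,n [ 0.6 -1.9  5.8] rot [-0.0003 -0.0003 -0.0003] tq [ 0.45  0.29 -0.31] open 0.561
```

Call:
send_rows(plan=[[[0, -0.001, -0.0003], [0, 0, 0], -1], [[0, -0.002, -0.0003], [0, 0, 0], -1], [[0, -0.003, -0.0003], [0, 0, 0], -1], [[0, -0.004, -0.0003], [0, 0, 0], -1], [[0, -0.004, -0.0003], [0, 0, 0], -1]])

```text
clock: 17.03
eef_pos: [492.2, -100.1, 77.2]
tcp_rot: [2.357, -0.0, -0.209]
contact_force: [0.3, 0.2, -1.3]
opening: 0.562
```

```bash
python3 - <<'E'
from h import *
cr()
E
```

```text
t 17.03 s,w,n [41.48  0.3  25.24] F s,w,n [-1.2  0.2 -0.7] rot [-0.0004 -0.0002 -0.0001] tq [ 0.41 -0.11  0.01] open 0.562
```

Call:
send_rows(plan=[[[0, -0.0007, 0.0003], [0, 0, 0], -1], [[0, -0.0014, 0.0003], [0, 0, 0], -1], [[0, -0.002, 0.0003], [0, 0, 0], -1], [[0, -0.0025, 0.0003], [0, 0, 0], -1], [[0, -0.0025, 0.0003], [0, 0, 0], -1]])

```text
clock: 17.45
eef_pos: [492.8, -98.5, 75.4]
tcp_rot: [2.356, -0.001, -0.209]
contact_force: [-0.2, 1.4, 5.1]
opening: 0.56
```

```bash
python3 - <<'E'
from h import *
cr()
E
```

```text
t 17.45 s,w,n [39.04  0.56 25.15] F s,w,n [ 2.7 -0.5  4.5] rot [-0.0002 -0.0007 -0.0002] tq [-0.07 -0.   -0.04] open 0.56
```

Call:
send_rows(plan=[[[0, 0, 0], [0, 0, 0], 0.2], [[0, 0, 0], [0, 0, 0], 0.35], [[0, 0, 0], [0, 0, 0], 0.5], [[0, 0, 0], [0, 0, 0], 0.5], [[0, 0, 0], [0, 0, 0], 0.5]])

```text
clock: 17.87
eef_pos: [492.6, -98.6, 75.2]
tcp_rot: [2.356, -0.0, -0.209]
contact_force: [0.2, -0.5, 0.7]
opening: 0.751
```

```bash
python3 - <<'E'
from h import *
cr()
E
```

```text
t 17.87 s,w,n [38.98  0.41 25.  ] F s,w,n [0.8 0.3 0.2] rot [-0.0002 -0.0004 -0.0001] tq [ 0.37 -0.1   0.04] open 0.751
```

Call:
send_rows(plan=[[[0, 0, -0.01], [0, 0, 0], 0.5], [[0, 0, -0.03], [0, 0, 0], 0.5], [[0, 0, -0.07], [0, 0, 0], 0.5], [[0, 0, -0.11], [0, 0, 0], 0.5], [[0, 0, -0.15], [0, 0, 0], 0.5]])

```text
clock: 18.28
eef_pos: [514.3, 6.7, 182.9]
tcp_rot: [2.357, 0.001, -0.209]
contact_force: [0.9, -0.2, -0.3]
opening: 0.75
```

```bash
python3 - <<'E'
from h import *
cr(); rel(crp(150,0,4.5),mk(-up,-nn)); print(crp(150,0,4.5)); snap('p8',(230,150,350,250),(180,190,300,290))
E
```

```text
t 18.28 s,w,n [ 39.15  -0.31 177.12] F s,w,n [-0.2  0.9 -0.2] rot [-0.0006  0.0006  0.0004] tq [ 0.35 -0.13  0.06] open 0.75
t 18.28 q [ 0.384  0.519  1.795 -0.639  1.382  0.899] pos [514.3   6.7 182.9] F [ 0.9 -0.2 -0.3] open 0.75
shift [0.0004, 0.111, 0.1726] turn [1.2093, -1.2081, 1.2094] rowsneeded 16.8
[ 472.93294022 -189.44081556  139.24799769]
top 5.9
side 5.9
```

View pics/p8side.png

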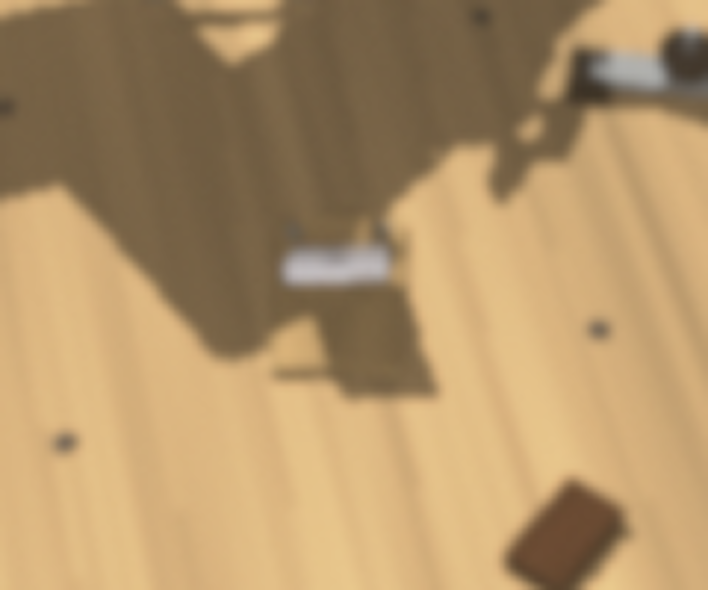

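View pics/p8top.png

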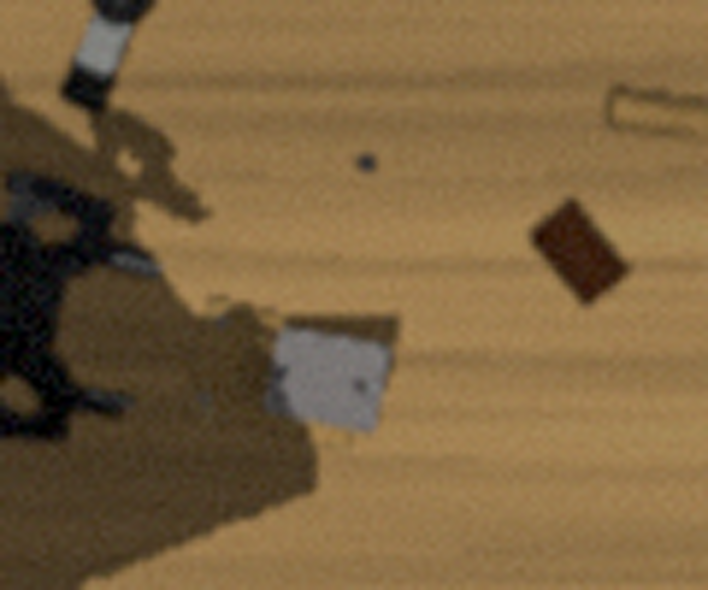

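```bash
python3 - <<'E'
from h import *
rel([490,-70,270],mk(-up,-nn));
E
```

```text
t 18.38 q [ 0.387  0.516  1.789 -0.64   1.381  0.9  ] pos [518.    9.5 185.5] F [ 0.9 -0.5  0.8] open 0.752
shift [-0.0105, 0.1189, -0.0014] turn [1.1994, -1.2122, 1.2153] rowsneeded 16.8
```

Call:
send_rows(plan=[[[-0.002, 0.024, -0.02], [0.0714, -0.0722, 0.0723], 0.2], [[-0.004, 0.048, -0.02], [0.1428, -0.1443, 0.1447], 0.2], [[-0.006, 0.072, -0.01], [0.2142, -0.2165, 0.217], 0.2], [[-0.008, 0.096, -0.005], [0.2856, -0.2886, 0.2894], 0.2], [[-0.0105, 0.119, -0.0014], [0.357, -0.361, 0.3617], 0.2]])

```text
clock: 18.8
eef_pos: [489.7, -70.6, 270.9]
tcp_rot: [2.711, 0.085, -0.71]
contact_force: [-0.0, -0.4, -0.2]
opening: 0.601
```

```bash
python3 - <<'E'
from h import *
rel([475,-180,240],mk(-up,-nn));
E
```

```text
t 18.8 q [ 0.022  0.321  1.71  -0.263  1.47   0.788] pos [489.7 -70.6 270.9] F [-0.  -0.4 -0.2] open 0.601
shift [0.0625, 0.0734, 0.062] turn [0.8387, -0.8481, 0.8514] rowsneeded 11.7
```

Call:
send_rows(plan=[[[0.013, 0.015, 0.012], [0.0714, -0.0722, 0.0725], 0.2], [[0.026, 0.03, 0.024], [0.1428, -0.1443, 0.145], 0.2], [[0.038, 0.045, 0.036], [0.2142, -0.2165, 0.2175], 0.2], [[0.05, 0.06, 0.05], [0.2856, -0.2886, 0.29], 0.2], [[0.0625, 0.0734, 0.062], [0.357, -0.361, 0.3625], 0.2]])

```text
clock: 19.22
eef_pos: [474.7, -181.2, 240.1]
tcp_rot: [2.981, 0.327, -1.169]
contact_force: [-0.1, -0.7, -0.1]
opening: 0.596
```

```bash
python3 - <<'E'
from h import *
rel(crp(170,0,4.5),mk(-up,-nn));
E
```

```text
t 19.22 q [-0.429  0.374  1.684  0.097  1.435  0.684] pos [ 474.7 -181.2  240.1] F [-0.1 -0.7 -0.1] open 0.596
shift [0.0453, 0.0006, 0.0772] turn [0.4793, -0.4866, 0.4883] rowsneeded 6.7
```

Call:
send_rows(plan=[[[0, 0, 0], [0.0714, -0.0722, 0.0725], 0.2], [[0.0, 0.0, 0.0], [0.1428, -0.1443, 0.145], 0.2], [[0.01, 0, 0.02], [0.2142, -0.2165, 0.2175], 0.2], [[0.025, 0, 0.04], [0.2856, -0.2886, 0.29], 0.2], [[0.045, 0, 0.077], [0.357, -0.361, 0.3625], 0.2]])

```text
clock: 19.63
eef_pos: [472.5, -204.5, 155.9]
tcp_rot: [3.138, 0.657, -1.608]
contact_force: [1.7, -1.1, 0.1]
opening: 0.601
```

```bash
python3 - <<'E'
from h import *
rel(crp(150,0,4.5),mk(-up,-nn));
E
```

```text
t 19.63 q [-0.712  0.529  1.776  0.512  1.322  0.642] pos [ 472.5 -204.5  155.9] F [ 1.7 -1.1  0.1] open 0.601
shift [-0.0018, 0.0001, 0.0224] turn [0.1165, -0.1284, 0.1288] rowsneeded 1.7
```

Call:
send_rows(plan=[[[-0.0018, 0, 0.01], [0.1165, -0.1284, 0.1288], 0.2], [[-0.0018, 0, 0.0224], [0.1165, -0.1284, 0.1288], 0.2], [[-0.0018, 0, 0.0224], [0.1165, -0.1284, 0.1288], 0.2], [[-0.0018, 0, 0.0224], [0.1165, -0.1284, 0.1288], 0.2], [[-0.0018, 0, 0.0224], [0.1165, -0.1284, 0.1288], 0.2]])

```text
clock: 20.05
eef_pos: [473.5, -189.9, 139.9]
tcp_rot: [-3.14, 0.783, -1.776]
contact_force: [0.0, 0.4, 0.3]
opening: 0.601
```

```bash
python3 - <<'E'
from h import *
rel(crp(73,0,4.5),mk(-up,-nn))
E
```

```text
t 20.05 q [-0.769  0.567  1.841  0.67   1.293  0.629] pos [ 473.5 -189.9  139.9] F [0.  0.4 0.3] open 0.601
shift [0.0, 0.0006, 0.0777] turn [0.001, -0.0023, 0.0027] rowsneeded 1.9
```

Call:
send_rows(plan=[[[-0.001, 0.0006, 0.025], [0.001, -0.002, 0.0027], 0.2], [[-0.001, 0.0006, 0.05], [0.001, -0.002, 0.0027], 0.2], [[-0.001, 0.0006, 0.078], [0.001, -0.002, 0.0027], 0.2], [[-0.001, 0.0006, 0.078], [0.001, -0.002, 0.0027], 0.2], [[-0.001, 0.0006, 0.078], [0.001, -0.002, 0.0027], 0.2]])

```text
clock: 20.47
eef_pos: [485.0, -134.2, 85.9]
tcp_rot: [-3.14, 0.784, -1.775]
contact_force: [-0.4, -0.9, 0.6]
opening: 0.594
```

```bash
python3 - <<'E'
from h import *
rel(crp(72,0,5.3),mk(-up,-nn)); cr()
E
```

```text
t 20.47 q [-0.684  0.628  1.913  0.753  1.159  0.578] pos [ 485.  -134.2   85.9] F [-0.4 -0.9  0.6] open 0.594
shift [0.0015, 0.0004, 0.0003] turn [0.0026, -0.0013, 0.0038] rowsneeded 0.0
t 20.47 s,w,n [72.33  0.37  6.77] F s,w,n [ 1.1 -0.2 -0.3] rot [-1.2081  1.2067 -1.2051] tq [-0.34  0.07  0.02] open 0.594
```

Call:
send_rows(plan=[[[0.0012, 0, 0], [0.002, -0.001, 0.004], 0], [[0.0012, 0, 0], [0.002, -0.001, 0.004], -0.3], [[0.0012, 0, 0], [0.002, -0.001, 0.004], -0.6], [[0.0012, 0, 0], [0.002, -0.001, 0.004], -1], [[0.0012, 0, 0], [0.002, -0.001, 0.004], -1]], squeeze=50)

```text
clock: 20.88
eef_pos: [485.4, -135.7, 86.1]
tcp_rot: [-3.14, 0.786, -1.78]
contact_force: [-0.6, -1.1, 5.9]
opening: 0.096
```

Call:
send_rows(plan=[[[0, 0, 0], [0, 0, 0], -1], [[-0.003, 0, -0.001], [0, 0, 0], -1], [[-0.008, 0, -0.015], [0, 0, 0], -1], [[-0.012, 0, -0.045], [0, 0, 0], -1], [[-0.03, 0, -0.08], [0, 0, 0], -1]])

```text
clock: 21.3
eef_pos: [476.5, -170.7, 163.5]
tcp_rot: [3.137, 0.786, -1.783]
contact_force: [0.9, -0.9, -0.8]
opening: 0.09
```

```bash
python3 - <<'E'
from h import *
rel(rkp(0,112,210),down(-1.79)); snap('p9',(200,150,360,250),(180,190,300,290))
E
```

```text
t 21.3 q [-0.743  0.52   1.856  0.681  1.309  0.669] pos [ 476.5 -170.7  163.5] F [ 0.9 -0.9 -0.8] open 0.09
shift [-0.4094, 0.0599, 0.3443] turn [0.0071, 0.7859, 0.0082] rowsneeded 12.9
top 4.875
side 5.9
```

View pics/p9top.png

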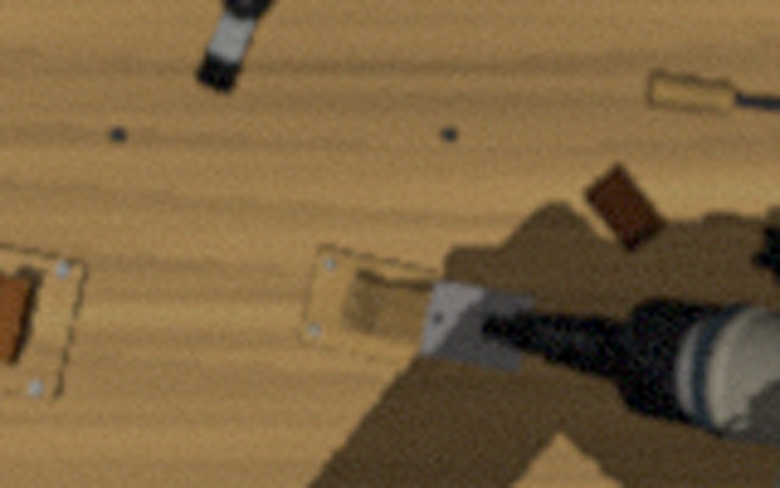

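```bash
python3 - <<'E'
from h import *
rel([477,-20,225],down(-1.79))
E
```

```text
t 21.4 q [-0.744  0.512  1.851  0.683  1.311  0.669] pos [ 479.8 -173.7  168.9] F [ 0.8 -0.5 -0.1] open 0.093
shift [-0.146, 0.0345, 0.0655] turn [-0.0044, 0.7819, 0.0106] rowsneeded 6.3
```

Call:
send_rows(plan=[[[-0.04, 0.007, 0], [0, 0.125, 0], -1], [[-0.08, 0.014, 0.01], [0, 0.25, 0], -1], [[-0.11, 0.021, 0.03], [0, 0.375, 0], -1], [[-0.13, 0.028, 0.045], [0, 0.5, 0.01], -1], [[-0.146, 0.0345, 0.0655], [-0.004, 0.62, 0.0106], -1]])

```text
clock: 21.82
eef_pos: [477.7, -23.3, 227.8]
tcp_rot: [-3.137, 0.187, -1.79]
contact_force: [1.0, -0.5, -2.2]
opening: 0.099
```

```bash
python3 - <<'E'
from h import *
rel(rkp(0,22.1,220),down(-1.79)); print(rkp(0,22.1,220))
E
```

```text
t 21.82 q [-0.177  0.147  1.986  0.221  1.007  1.496] pos [477.7 -23.3 227.8] F [ 1.  -0.5 -2.2] open 0.099
shift [-0.2916, 0.0346, 0.063] turn [-0.0043, 0.1869, -0.0006] rowsneeded 7.2
[509.02287467 275.26733363 220.        ]
```

Call:
send_rows(plan=[[[-0.04, 0.005, 0], [-0.004, 0.1, 0], -1], [[-0.08, 0.01, 0.01], [-0.004, 0.187, 0], -1], [[-0.12, 0.015, 0.022], [-0.004, 0.187, 0], -1], [[-0.16, 0.02, 0.03], [-0.004, 0.187, 0], -1], [[-0.2, 0.025, 0.04], [-0.004, 0.187, 0], -1]])

```text
clock: 22.23
eef_pos: [495.9, 169.4, 226.9]
tcp_rot: [-3.141, -0.0, -1.79]
contact_force: [1.0, -0.7, -0.8]
opening: 0.095
```

```bash
python3 - <<'E'
from h import *
rel(rkp(0,22.1,220),down(-1.79))
E
```

```text
t 22.23 q [ 3.270e-01  2.250e-01  1.875e+00 -1.000e-03  1.041e+00  2.117e+00] pos [495.9 169.4 226.9] F [ 1.  -0.7 -0.8] open 0.095
shift [-0.1062, 0.0102, 0.0069] turn [-0.001, -0.0002, 0.0002] rowsneeded 2.6
```

Call:
send_rows(plan=[[[-0.04, 0.004, 0], [-0.001, 0, 0], -1], [[-0.08, 0.008, 0], [-0.001, 0, 0], -1], [[-0.1062, 0.0102, 0.003], [-0.001, 0, 0], -1], [[-0.1062, 0.0102, 0.007], [-0.001, 0, 0], -1], [[-0.1062, 0.0102, 0.007], [-0.001, 0, 0], -1]])

```text
clock: 22.65
eef_pos: [508.2, 276.1, 219.1]
tcp_rot: [3.141, -0.002, -1.788]
contact_force: [-0.5, -1.5, -1.2]
opening: 0.092
```

```bash
python3 - <<'E'
from h import *
rk(); rel(rkp(0,22.1,140),down(-1.79)); snap('q1',(130,150,260,250),(180,110,280,210))
E
```

```text
t 22.65 rack xyz [ -0.95  22.73 219.11] yaw err 0.0024 tilt [0.0015 0.001 ] Frack [-0.2 -1.5 -1.2] tq [-0.04  0.02 -0.01] open 0.092
t 22.65 q [ 4.950e-01  3.170e-01  1.767e+00 -1.000e-03  1.059e+00  2.283e+00] pos [508.2 276.1 219.1] F [-0.5 -1.5 -1.2] open 0.092
shift [0.0005, -0.001, 0.0791] turn [0.001, -0.0015, 0.0024] rowsneeded 1.9
top 5.9
side 5.9
```

View pics/q1side.png

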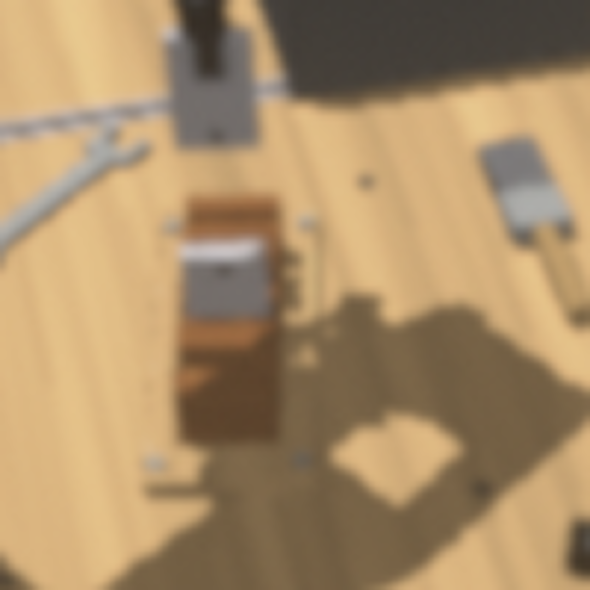

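Call:
send_rows(plan=[[[0.0005, -0.001, 0.03], [0.001, -0.0015, 0.0024], -1], [[0.0005, -0.001, 0.06], [0.001, -0.0015, 0.0024], -1], [[0.0005, -0.001, 0.079], [0.001, -0.0015, 0.0024], -1], [[0.0005, -0.001, 0.079], [0.001, -0.0015, 0.0024], -1], [[0.0005, -0.001, 0.079], [0.001, -0.0015, 0.0024], -1]])

```text
clock: 23.17
eef_pos: [508.8, 272.1, 140.5]
tcp_rot: [3.14, -0.002, -1.794]
contact_force: [0.8, -1.1, 1.1]
opening: 0.096
```

```bash
python3 - <<'E'
from h import *
rk(); rel(rkp(0,22.1,132),down(-1.79))
E
```

```text
t 23.17 rack xyz [  0.5   18.94 140.53] yaw err -0.0038 tilt [0.0015 0.0013] Frack [ 1.1 -0.9  1.1] tq [-0.01 -0.01  0.02] open 0.096
t 23.17 q [ 0.489  0.411  1.831 -0.     0.901  2.283] pos [508.8 272.1 140.5] F [ 0.8 -1.1  1.1] open 0.096
shift [-0.0032, 0.0005, 0.0085] turn [0.0013, -0.0015, -0.0038] rowsneeded 0.2
```

Call:
send_rows(plan=[[[-0.0032, 0.0005, 0], [0.001, -0.0015, -0.0038], -1], [[-0.0032, 0.0005, 0], [0.001, -0.0015, -0.0038], -1], [[-0.0032, 0.0005, 0], [0.001, -0.0015, -0.0038], -1], [[-0.0032, 0.0005, 0.003], [0.001, -0.0015, -0.0038], -1], [[-0.0032, 0.0005, 0.004], [0.001, -0.0015, -0.0038], -1]])

```text
clock: 23.58
eef_pos: [509.2, 275.4, 136.9]
tcp_rot: [-3.141, 0.001, -1.79]
contact_force: [-0.7, -0.1, -0.8]
opening: 0.095
```

```bash
python3 - <<'E'
from h import *
rk(); rel(rkp(0,22.1,132),down(-1.79))
E
```

```text
t 23.58 rack xyz [  0.14  22.26 136.9 ] yaw err 0.0001 tilt [-0.0005 -0.0004] Frack [-0.7 -0.3 -0.8] tq [ 0.01 -0.   -0.02] open 0.095
t 23.58 q [0.493 0.418 1.831 0.    0.892 2.283] pos [509.2 275.4 136.9] F [-0.7 -0.1 -0.8] open 0.095
shift [0.0002, 0.0001, 0.0049] turn [-0.0004, 0.0005, 0.0001] rowsneeded 0.1
```

Bottom ≈61 mm, contact would be near TCP 131. Descend slowly.

Call:
send_rows(plan=[[[0.0001, 0, 0.003], [0, 0, 0], -1], [[0.0001, 0, 0.006], [0, 0, 0], -1], [[0.0001, 0, 0.008], [0, 0, 0], -1], [[0.0001, 0, 0.01], [0, 0, 0], -1], [[0.0001, 0, 0.011], [0, 0, 0], -1]])

```text
clock: 24.0
eef_pos: [509.0, 275.2, 125.4]
tcp_rot: [3.142, 0.0, -1.79]
contact_force: [1.9, -0.1, -0.5]
opening: 0.094
```

```bash
python3 - <<'E'
from h import *
rk()
E
```

```text
t 24.0 rack xyz [-2.0000e-02  2.2050e+01  1.2541e+02] yaw err 0.0001 tilt [-0.0001  0.0001] Frack [ 1.9  0.3 -0.5] tq [0.02 0.03 0.01] open 0.094
```

Call:
send_rows(plan=[[[0, 0, 0.003], [0, 0, 0], -1], [[0, 0, 0.006], [0, 0, 0], -1], [[0, 0, 0.009], [0, 0, 0], -1], [[0, 0, 0.012], [0, 0, 0], -1], [[0, 0, 0.014], [0, 0, 0], -1]])

```text
clock: 24.42
eef_pos: [508.9, 275.2, 111.0]
tcp_rot: [3.141, 0.0, -1.79]
contact_force: [0.3, 0.7, -1.2]
opening: 0.101
```

```bash
python3 - <<'E'
from h import *
rk()
E
```

```text
t 24.42 rack xyz [-1.0000e-01  2.2040e+01  1.1096e+02] yaw err 0.0001 tilt [-0.      0.0003] Frack [ 0.2  0.8 -1.2] tq [-0.02 -0.02  0.04] open 0.101
```

Well inside the slot with no side force. On to the floor (expected TCP ≈ 96–98).

Call:
send_rows(plan=[[[0, 0, 0.003], [0, 0, 0], -1], [[0, 0, 0.006], [0, 0, 0], -1], [[0, 0, 0.009], [0, 0, 0], -1], [[0, 0, 0.011], [0, 0, 0], -1], [[0, 0, 0.012], [0, 0, 0], -1]])

```text
clock: 24.83
eef_pos: [508.9, 275.2, 98.6]
tcp_rot: [3.141, -0.0, -1.79]
contact_force: [-0.1, 0.4, -0.9]
opening: 0.094
```

```bash
python3 - <<'E'
from h import *
rk()
E
```

```text
t 24.83 rack xyz [-0.13 22.03 98.64] yaw err 0.0 tilt [0.     0.0004] Frack [-0.2  0.4 -0.9] tq [ 0.01 -0.01 -0.01] open 0.094
```

Call:
send_rows(plan=[[[0, 0, 0.001], [0, 0, 0], -1], [[0, 0, 0.002], [0, 0, 0], -1], [[0, 0, 0.0025], [0, 0, 0], -1], [[0, 0, 0.003], [0, 0, 0], -1], [[0, 0, 0.003], [0, 0, 0], -1]])

```text
clock: 25.25
eef_pos: [509.0, 275.4, 96.7]
tcp_rot: [3.141, 0.0, -1.79]
contact_force: [-3.1, -0.4, 9.5]
opening: 0.094
```

```bash
python3 - <<'E'
from h import *
rk()
E
```

```text
t 25.25 rack xyz [-6.000e-02  2.218e+01  9.669e+01] yaw err 0.0 tilt [-0.0003  0.0002] Frack [-2.9 -1.1  9.5] tq [-0.26  0.59  0.03] open 0.094
```

Call:
send_rows(plan=[[[0, 0, 0.001], [0, 0, 0], -1], [[0, 0, 0.001], [0, 0, 0], -1], [[0, 0, 0], [0, 0, 0], -0.7], [[0, 0, -0.0005], [0, 0, 0], -0.4], [[0, 0, -0.0005], [0, 0, 0], -0.35]])

```text
clock: 25.67
eef_pos: [509.1, 275.4, 97.3]
tcp_rot: [-3.142, 0.0, -1.79]
contact_force: [-0.7, -0.0, -0.0]
opening: 0.323
```

Call:
send_rows(plan=[[[0, 0, 0], [0, 0, 0], -0.35], [[0, 0, -0.01], [0, 0, 0], -0.35], [[0, 0, -0.03], [0, 0, 0], -0.35], [[0, 0, -0.07], [0, 0, 0], -0.35], [[0, 0, -0.11], [0, 0, 0], -0.35]])

```text
clock: 26.08
eef_pos: [508.1, 274.8, 208.0]
tcp_rot: [3.139, -0.002, -1.79]
contact_force: [0.8, 0.7, -0.2]
opening: 0.325
```

Call:
send_rows(plan=[[[0.04, 0, -0.02], [0, 0, 0], -0.35], [[0.08, 0, -0.03], [0, 0, 0], -0.35], [[0.12, 0, -0.03], [0, 0, 0], -0.35], [[0.16, 0, -0.03], [0, 0, 0], -0.35], [[0.2, 0, -0.03], [0, 0, 0], -0.35]])

```text
clock: 26.5
eef_pos: [464.0, 78.1, 239.4]
tcp_rot: [3.141, -0.001, -1.789]
contact_force: [0.8, -0.1, -0.3]
opening: 0.326
```

```bash
python3 - <<'E'
from h import *
rk(); snap('z1',(130,150,260,250),(180,110,280,210))
E
```

```text
t 26.5 rack xyz [  -0.93 -180.18  239.36] yaw err 0.0007 tilt [0.0012 0.0009] Frack [ 0.8  0.  -0.3] tq [-0.01 -0.03 -0.01] open 0.326
top 5.9
side 5.9
```

View pics/z1side.png

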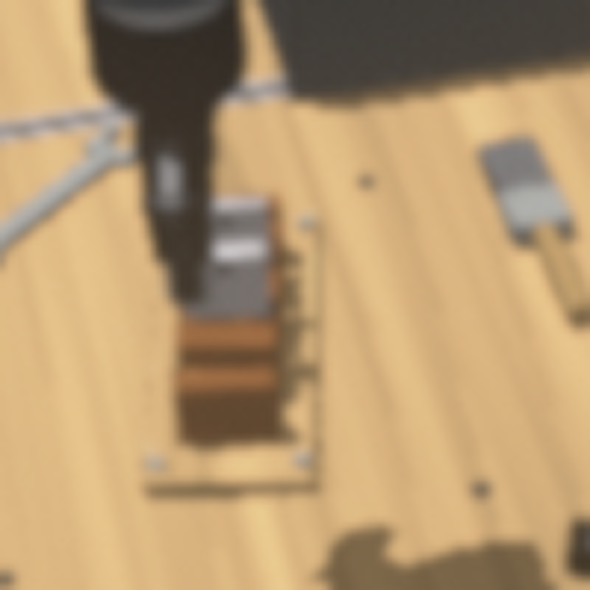

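View pics/z1top.png

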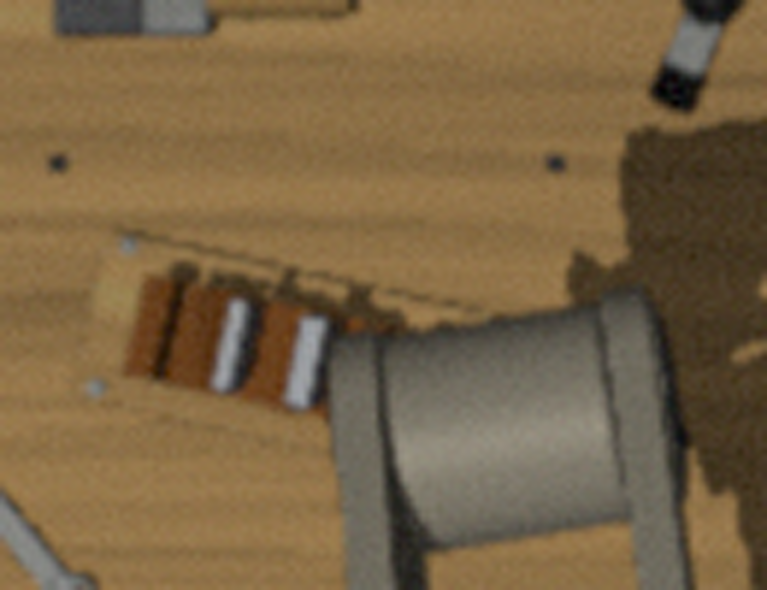

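Call:
send_rows(plan=[[[0.04, 0, -0.02], [0, 0, 0], -0.35], [[0.08, 0, -0.03], [0, 0, 0], -0.35], [[0.12, 0, -0.03], [0, 0, 0], -0.35], [[0.16, 0, -0.03], [0, 0, 0], -0.35], [[0.2, 0, -0.03], [0, 0, 0], -0.35]])

```text
clock: 27.02
eef_pos: [419.1, -119.3, 270.8]
tcp_rot: [3.141, -0.003, -1.793]
contact_force: [1.4, -0.1, 0.8]
opening: 0.325
```

Call:
send_rows(plan=[[[0.02, 0, 0], [0, 0, 0], -0.35], [[0.02, 0, 0], [0, 0, 0], -0.35], [[0.02, 0, 0], [0, 0, 0], -0.35], [[0.02, 0, 0], [0, 0, 0], -0.35], [[0.02, 0, 0], [0, 0, 0], -0.35]])

```text
clock: 27.43
eef_pos: [415.0, -137.7, 270.9]
tcp_rot: [3.141, -0.003, -1.792]
contact_force: [-0.2, 0.1, -0.4]
opening: 0.327
```

```bash
python3 - <<'E'
from h import *
rk()
for n,(x0,y0,x1,y1) in (('top',(130,180,230,240)),('side',(190,130,250,210))):
    f=7
    im=cv2.resize(viewer.grab_frame(n)[y0:y1,x0:x1,::-1],None,fx=f,fy=f,interpolation=cv2.INTER_CUBIC)
    for yc,h in((-22,6.5),(22,4.5)):
        q=np.array([rkp(a,yc+b,102) for a,b in((-25,-h),(25,-h),(25,h),(-25,h))])
        p=((proj(n,q)-[x0,y0]+.5)*f-.5).astype(int)
        cv2.polylines(im,[p.reshape(-1,1,2)],True,(0,255,0),1)
    cv2.imwrite(f'pics/z2{n}.png',im)
im=viewer.grab_frame('top')[:,:,::-1]; cv2.imwrite('pics/z3.png',im)
E
```

```text
t 27.43 rack xyz [  -1.64 -401.46  270.89] yaw err -0.0017 tilt [0.0027 0.0005] Frack [-0.2  0.1 -0.4] tq [ 0.02  0.   -0.01] open 0.327
```

View pics/z2side.png

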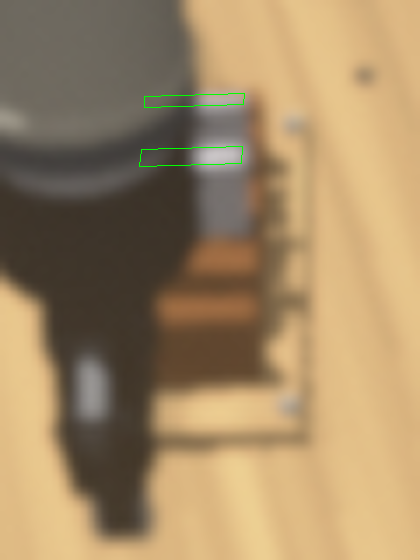

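View pics/z2top.png

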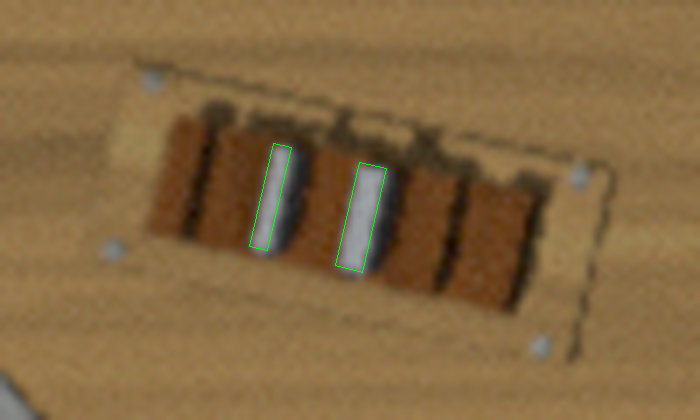

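View pics/z3.png

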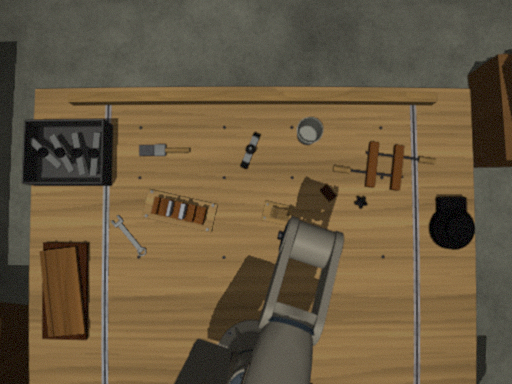

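Both plates match their predicted seated outlines, with tops at 102 mm in the 15 mm and 11 mm slots. The other things look undisturbed and the gripper is clear, so I'm handing in.

```bash
python3 -c "
from rig import job
print(job.sign_off())"
```

```text
the job is handed in; nothing more can be done
None
```

Both plates are put away in the rack. I handed the job in at about 27.5 s, and signing off reports no verdict.

- **Thick plate:** I took it by its faces from the cradle and found the comb by touching the plate to its end face. It went into the 15 mm slot until it met the floor (about 32 N), and I let go.
- **Thin plate:** I picked it up by its edges, leaned it in the cradle against both walls and released it. I then took it again by its faces and pushed it down in the 11 mm slot until it met the floor (about 10 N). I let go and moved the arm clear.

**Last checks:**
- In the top picture, both plates' upper ends match the outlines expected for fully seated plates, at 102 mm in slots y = -22 and +22.
- In the side picture the arm hid about half of each plate; the part that showed agreed.
- The bystanders looked unmoved in the top picture; I judged that by eye and did not measure it.
- The wrist read no outside force after the arm withdrew.

**What disagreed:** the side camera put the rack about 2–4 mm further in x than the top camera. I moved the target by 1.3 mm to allow for it, which is within the slots' free length. The touch on the comb agreed with the top camera to about 0.1 mm.

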